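Clear the scraps and pile the boards

TASK

Tidy up after baking: put all the food scraps lying about (bread heels, corn cob ends, lemon halves) into the steel caddy that already has the grapefruit half in it, keeping them out of the recycling caddy with the jar. Stack the two wooden boards from the counter squarely, edges flush, on the board that lies on the marble slab. Leave everything else where it stands.

Things in the scene. Friction and masses are not known exactly. Their poses are not given: they have to be found in the camera images.
- caddy_left: open steel box, 180 (x) x 200 (y) x 105 high, walls and floor 4; fixed; origin at the centre of its underside, z up; on the robot's left
- caddy_right: open steel box, 180 (x) x 200 (y) x 105 high, walls and floor 4; fixed; origin at the centre of its underside, z up; on the robot's right, twin of the other
- slab: marble slab, 150 (x) x 80 (y) x 16 thick, lying on the counter, fixed; origin at the centre of its underside; its place among the boards varies
- board_base: small oblong wooden board, 130 (x) x 58 (y) x 14 thick, loose; origin at the centre of its underside, z up; lies on the marble slab and is the bottom of the pile
- board_a: small oblong wooden board, 130 (x) x 58 (y) x 14 thick, loose; origin at the centre of its underside, z up; starts on the counter
- board_b: small oblong wooden board, 130 (x) x 58 (y) x 14 thick, loose; origin at the centre of its underside, z up; starts on the counter
- heel_1: bread heel: stale end of a loaf, brown crust, 85 (x) x 50 (y) x 28 high, loose; origin at the centre of its underside; food scrap, may be absent; starts on board_a
- heel_2: bread heel: stale end of a loaf, brown crust, 85 (x) x 50 (y) x 28 high, loose; origin at the centre of its underside; food scrap, may be absent; starts on the counter
- cob_1: stripped corn cob end: straw-coloured stub lying along x, 95 long, 34 across, loose; origin at the middle of its underside; food scrap, may be absent; starts on board_b
- cob_2: stripped corn cob end: straw-coloured stub lying along x, 95 long, 34 across, loose; origin at the middle of its underside; food scrap, may be absent; starts on the counter
- lemon_1: squeezed lemon half, cut face down: dome of 62 diameter, 36 high, sides upright for the lowest 18, loose; origin at the centre of its cut face, z through the dome's top; food scrap, may be absent; starts on board_base
- lemon_2: squeezed lemon half, cut face down: dome of 62 diameter, 36 high, sides upright for the lowest 18, loose; origin at the centre of its cut face, z through the dome's top; food scrap, may be absent; starts on the counter
- grapefruit: squeezed grapefruit half, dome of 84 diameter, 42 high, already lying in one of the two caddies (it shows which is for food scraps); origin at the centre of its cut face
- jar: empty closed glass jar, 66 diameter, 85 high, standing in the other caddy (the one for recycling); origin at the centre of its underside
- timer: white kitchen timer, puck of 50 diameter, 30 high, bystander; origin under its centre
- salt_dish: ceramic salt dish, 50 diameter, 30 high, bystander; origin under its centre
There are look-alikes about, which are no part of the job. Leave any green or orange look-alike of the board_b alone.

How it is judged:
By the outcome, as a careful person would: the job done as asked, in the order asked, and still so for the second after the job is handed in, with the robot touching nothing.
Of heel_1, cob_1, lemon_1, heel_2, cob_2, lemon_2 only 4 to 6 are there at a start; the rules pass over those that are not, and their reading is None.
At some moment in a run one of heel_1, cob_1, lemon_1, heel_2, cob_2, lemon_2 may be knocked a few centimetres aside while the robot is not near it.
Once in a run the grip may slacken for a moment while it holds something.
It also fails if it takes over 210 s, if anything falls off the work surface, if the arm or the gripper's body presses on something with over 40 N, if the wrist force passes 120 N, or if a joint passes its speed limit or range.

ROBOT

A 6-joint arm with a two-finger parallel gripper is mounted at the origin on the work surface. World frame = base frame: x ahead of the robot, y to its left, z up, the work surface at z = 0. Lengths are in m, angles in rad, forces in N, time in s.
With the tool pointing down it reaches from about 0.225 to 0.875 m from the base axis. Payload 3.4 kg.
Tool frame: the origin (TCP) lies at the very end of the fingers, on their centre line; the grasp point (between the pads) lies behind it (manip.tcp_to_grasp is the z of the grasp point in the tool frame, in m); z points along the fingers, y is the direction in which the jaws open and shut (so a half turn about z gives the same grasp; the last joint's range is limited). The gripper opens to 85 mm and grips with 20 to 120 N. Pads are 22 mm wide; open, the fingers measure 114 mm over their backs; the gripper's body (76 mm by 85 mm) begins 54 mm behind the grasp point. The pads swing forward as they close: fully open they stand 13 mm farther back than shut.
Start: joints at [-1.338, 0.276, 1.505, -0, 1.361, -0.121], TCP at [0.199, -0.539, 0.231] pointing down, gripper open.
Joint ranges: [-2.89, 2.89], [-0.75, 2.08], [0.22, 2.7], [-1.18, 4.32], [0.11, 2.71], [-2.7, 2.7]. Speed limits (rad/s): [2.57, 2.57, 3.14, 3.14, 3.14, 3.14].

INTERFACE

Orientations are given as a unit quaternion [w, x, y, z].
In Python, from rig import manip, eyes gives the robot as it stands.
- The arm moves only by the tool servo_tool, never from a script. Its argument "increments" is a list of rows, each an object with "slide": the shift along the tool's x, y, z in m, a list of three; "spin": the turn about the tool's z in degrees. A call has 1 to 8 rows; each row shifts and turns the commanded pose from where the row before left it, along the tool's axes as they then stand; what a row does not reach is not made up. A row lasts 1/10 s, in which the tool goes at most 50 mm and 8.59 degrees, less where a joint would pass 70% of its speed; a pose out of reach is approached as far as the arm can. A call is refused whole if a number of a shift passes 0.05 or a number of a turn 8.59, either way. A call with a gripper value outside its range is refused whole. "hand" is the opening, from 0 (shut) to 1 (fully open), set as the call begins (left out, the last holds). The fingers move at their own pace and stop on an object; "newtons" is the grip in N (left out, the last holds). Time passes only in rows, so rows that do not move let the fingers close. It gives the time, the measured TCP pose, the force and the opening at its end, in the units of the state.
- manip.get_state(): the state, without advancing time (a new reading comes with each control period).
- eyes.get_image(name): name is "side" or "top" or "wrist"; returns the picture (480x640x3 uint8, blue, green, red); there is no depth.
- eyes.calibration(name): a dict with "fx", "fy", "cx", "cy" (pixels), "rvec" (rotation vector, rad) and "tvec" (3), from world to camera coordinates, as OpenCV has them; the wrist camera has in their place "hand_eye" (4x4, takes a point from camera to tool coordinates, whose origin is the TCP and whose axes are the flange's). Camera axes: x right, y down, z forward; pixel columns grow to the right and rows downward; lengths in m; the calibration is good to about 2 mm. A picture is of the moment at which its call begins: read the wrist's pose just before it. calibration takes no time and is no camera call.
- manip.sign_off(): hands the job in, once; it reports no verdict.
The state is a dict: "clock": time; "qpos": joint angles; "qd": joint speeds; "effort": joint torques, N m; "position": TCP position; "ee_rot": TCP orientation; "contact_force": force on the tool from outside, world axes, zero at the start; "moment": the same for the moment, N m; "width": finger opening in m.
Only numpy, scipy, OpenCV 4.12 (cv2) and the standard library are available. Lean on these libraries where they do the work, as an engineer would, in place of code of your own. Each camera call takes 0.05 s, during which the arm holds its last target.

## Working session

There is one attempt and no reset: what is moved stays moved. The work goes in short steps, Python scripts to look and compute and a tool call to move; the robot and the scene stay as the last step left them, time stands still between calls to the robot, and variables do not carry over. Pictures are saved under pics/ and viewed, and the job is handed in when it is done.

Besides the shell and the picture viewer there is one more tool, called after "Request:" by a JSON object that holds its "api" and its "payload", one argument or row to a line. servo_tool: Moves the arm, as the interface text tells. Its arguments: {"type":"object","properties":{"increments":{"type":"array","items":{"type":"object","properties":{"slide":{"type":"array","items":{"type":"number"}},"spin":{"type":"number"}}}},"hand":{"type":"number"},"newtons":{"type":"number"}},"required":["increments"]}

```bash
ls; mkdir -p pics
python3 - <<'E'
from rig import manip, eyes
import cv2
s=manip.get_state(); print(s, manip.tcp_to_grasp)
for n in ("side","top"):
    cv2.imwrite(f"pics/{n}0.png",eyes.get_image(n)); print(n,eyes.calibration(n))
print(eyes.calibration("wrist"))
E
```

```text
pics
{'clock': 0.0, 'qpos': array([-1.33799378e+00,  2.76612899e-01,  1.50617253e+00, -8.39453965e-06,
        1.36069005e+00, -1.21005997e-01]), 'qd': array([ 2.29147924e-04,  4.67940486e-04,  1.00346248e-03, -5.83120345e-04,
        8.23670497e-05, -1.70914351e-03]), 'effort': array([-5.68685173e-04, -4.16775405e+01, -2.45807165e+01, -1.78499517e-04,
        1.09986356e-02,  1.44139079e-05]), 'position': array([ 0.19908444, -0.53885552,  0.2304138 ]), 'ee_rot': array([-9.39713192e-04,  9.84392613e-01,  1.75983795e-01, -5.66936865e-05]), 'contact_force': array([-0.01611128, -0.26410609,  0.02334222]), 'moment': array([ 0.03590924, -0.03281888, -0.0037969 ]), 'width': 0.08530161274948012} -0.0187
side {'fx': 624.4582196832066, 'fy': 624.4582196832066, 'cx': 320.85380047397035, 'cy': 237.25502737291458, 'rvec': array([ 0.48823205, -2.78386695,  1.0612879 ]), 'tvec': array([0.44719312, 0.16822198, 1.47675641])}
top {'fx': 478.90361439499566, 'fy': 478.90361439499566, 'cx': 319.7051299152768, 'cy': 237.43634514701066, 'rvec': array([ 2.17786593, -2.17922368,  0.11787385]), 'tvec': array([-0.00643461,  0.48545332,  1.28639988])}
{'fx': 352.59371237367344, 'fy': 352.59371237367344, 'cx': 319.7449769487018, 'cy': 241.1875507870487, 'hand_eye': array([[-1.61473075e-04, -9.50891916e-01, -3.09523081e-01,
         7.89345279e-02],
       [ 9.99999713e-01,  7.55540879e-05, -7.53794515e-04,
        -6.84655226e-04],
       [ 7.40162844e-04, -3.09523114e-01,  9.50891631e-01,
        -1.44707718e-01],
       [ 0.00000000e+00,  0.00000000e+00,  0.00000000e+00,
         1.00000000e+00]])}
```

View pics/top0.png

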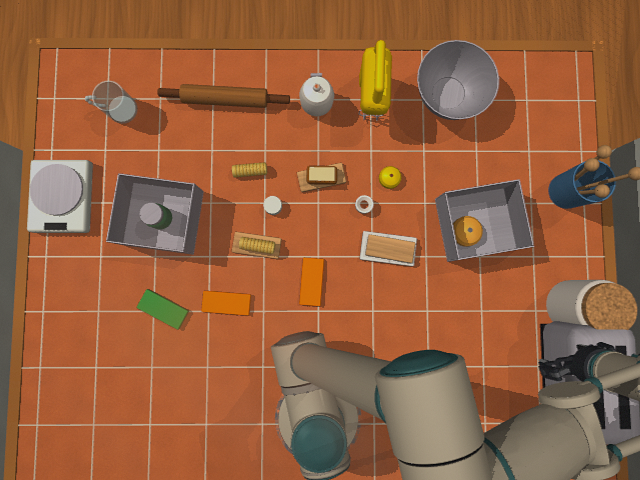

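View pics/side0.png

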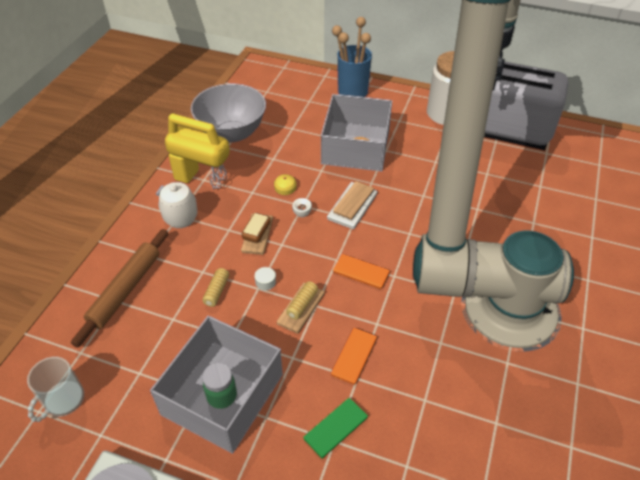

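```bash
cat > h.py <<'E'
from rig import manip, eyes
import cv2, numpy as np
from scipy.spatial.transform import Rotation as R
def cam(n, st=None):
    c=eyes.calibration(n); K=np.array([[c['fx'],0,c['cx']],[0,c['fy'],c['cy']],[0,0,1]])
    if n!='wrist':
        return K,cv2.Rodrigues(c['rvec'])[0],np.asarray(c['tvec']).reshape(3)
    st=st or manip.get_state(); q=st['ee_rot']
    T=np.eye(4); T[:3,:3]=R.from_quat([q[1],q[2],q[3],q[0]]).as_matrix(); T[:3,3]=st['position']
    W=np.linalg.inv(T@c['hand_eye']); return K,W[:3,:3],W[:3,3]
def p2w(C,uv,z):
    K,Rm,t=C; uv=np.atleast_2d(uv).astype(float)
    d=(np.linalg.inv(K)@np.c_[uv,np.ones(len(uv))].T).T@Rm; o=-Rm.T@t
    return o+d*((z-o[2])/d[:,2])[:,None]
def w2p(C,P):
    K,Rm,t=C; p=(np.atleast_2d(P)@Rm.T+t)@K.T; return p[:,:2]/p[:,2:]
def yaw(st):
    q=st['ee_rot']; M=R.from_quat([q[1],q[2],q[3],q[0]]).as_matrix(); return np.degrees(np.arctan2(M[1,0],M[0,0])),M
def go(x,y,z,yw=None,jaw=None):
    """delta in tool axes to target TCP; jaw = world angle of tool y (mod 180)"""
    st=manip.get_state(); a,M=yaw(st)
    d=M.T@(np.array([x,y,z])-st['position'])
    sp=0
    if jaw is not None: yw=jaw+90
    if yw is not None:
        sp=(a-yw); sp=(sp+90)%180-90 if jaw is not None else (sp+180)%360-180
    print('pos',st['position'].round(4),'yaw %.1f'%a,'tool delta mm',(d*1000).round(1),'spin %.1f'%sp,'q6 %.2f'%st['qpos'][5],'t %.1f w %.4f'%(st['clock'],st['width']), 'tilt',M[:,2].round(3))
def snap(n,name,box=None,scale=1):
    st=manip.get_state(); im=eyes.get_image(n); C=cam(n,st); o=im
    if box: o=cv2.resize(im[box[1]:box[3],box[0]:box[2]],None,fx=scale,fy=scale,interpolation=cv2.INTER_CUBIC)
    cv2.imwrite('pics/'+name+'.png',o); return im,C
def rect(C,corners_or_mask,z):
    pts=corners_or_mask
    if pts.ndim==2 and pts.shape[1]>2:
        cs,_=cv2.findContours(pts.astype(np.uint8),cv2.RETR_EXTERNAL,cv2.CHAIN_APPROX_NONE)
        pts=max(cs,key=cv2.contourArea)[:,0]
    P=p2w(C,pts,z)[:,:2]
    (c,s,a)=cv2.minAreaRect((P*1000).astype(np.float32))
    if s[0]<s[1]: s=(s[1],s[0]); a+=90
    return np.round(c,1),np.round(s,1),round((a+90)%180-90,1)
E
python3 - <<'E'
import cv2
im=cv2.imread('pics/top0.png')
cv2.imwrite('pics/crop0.png',cv2.resize(im[145:275,225:425],None,fx=4,fy=4,interpolation=cv2.INTER_CUBIC))
cv2.imwrite('pics/crop1.png',cv2.resize(im[165:275,425:545],None,fx=4,fy=4,interpolation=cv2.INTER_CUBIC))
E
```

```text
(no output)
```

View pics/crop0.png

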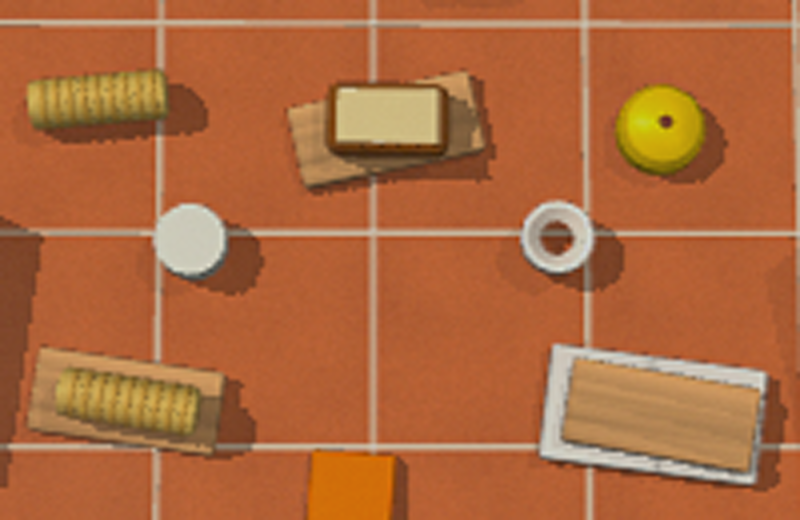

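View pics/crop1.png

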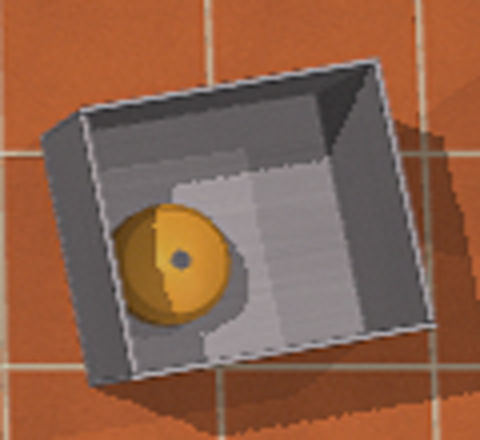

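Run:
```python
from h import *
C=cam('top'); f=lambda l,o=(225,145): np.array(l)/4+np.array(o)
def pr(n,l,z,o=(225,145)): print(n,rect(C,np.array(f(l,o)),z))
pr('cob2',[(28,80),(163,70),(166,118),(35,130)],.017)
pr('cob1',[(60,368),(198,388),(194,435),(56,412)],.031)
pr('heel1',[(330,83),(446,87),(446,147),(329,147)],.042)
pr('bd_a',[(288,108),(467,72),(486,148),(308,187)],.010)
pr('bd_b',[(40,348),(225,375),(215,452),(28,428)],.012)
pr('base',[(575,357),(762,388),(750,472),(562,440)],.030)
pr('slab',[(553,345),(768,372),(755,484),(540,456)],.016)
print('lemon',p2w(C,f([(660,130)]),.012))
pr('cadR',[(80,108),(378,60),(435,323),(133,378)],.105,(425,165))
print('grape',p2w(C,f([(172,265)],(425,165)),.02))
print('timer,salt',p2w(C,f([(190,240),(558,237)]),.03))
pr('cadL',np.array([(117,176),(203,186),(196,255),(108,241)])*4,.105,(0,0))
print('base',w2p(C,[[0,0,0]]))
```

```text
cob2 (array([674.3, 188.7]), array([94. , 35.7]), -85.6)
cob1 (array([463.1, 164. ]), array([96.7, 31.9]), 81.7)
heel1 (array([657.7, -12.9]), array([79.7, 44.4]), 89.2)
bd_a (array([656.5, -12.8]), array([128.9,  57.7]), -77.4)
bd_b (array([465.7, 166.1]), array([129.3,  55.7]), 82.7)
base (array([ 454.3, -199.3]), array([129.3,  57.9]), 80.5)
slab (array([ 455.4, -196.1]), array([149.3,  77.8]), 82.8)
lemon [[ 0.65491717 -0.20370804  0.012     ]]
cadR (array([ 525., -444.]), array([199.2, 177.7]), -80.5)
grape [[ 0.50287569 -0.4154787   0.02      ]]
timer,salt [[ 0.57390821  0.12233984  0.03      ]
 [ 0.57620401 -0.1295915   0.03      ]]
cadL (array([534.8, 413.3]), array([230.2, 178.7]), 83.3)
base [[317.30963835 418.16191356]]
```

```bash
python3 -c "
from h import *
go(.655,-.204,.15,jaw=-80)"
```

```text
pos [ 0.1991 -0.5389  0.2305] yaw 20.3 tool delta mm [ 543.7 -156.1   80.9] spin 10.3 q6 -0.12 t 0.1 w 0.0851 tilt [-0.     0.002 -1.   ]
```

Request:
{"api": "servo_tool", "payload": {
  "increments": [
    {"slide":[0.03,-0.009,0],"spin":2},
    {"slide":[0.04,-0.012,0.0],"spin":2},
    {"slide":[0.04,-0.012,0],"spin":2},
    {"slide":[0.04,-0.012,0],"spin":2},
    {"slide":[0.04,-0.012,0],"spin":2},
    {"slide":[0.04,-0.012,0],"spin":0},
    {"slide":[0.04,-0.012,0],"spin":0},
    {"slide":[0.04,-0.012,0],"spin":0}
  ],
  "hand": 1,
  "newtons": 40
}}

```text
clock: 0.9
position: [0.4787, -0.3742, 0.2309]
ee_rot: [-0.0, 0.996, 0.09, -0.0]
contact_force: [0.1, -1.1, 0.6]
width: 0.0852
```

```bash
python3 -c "
from h import *
go(.655,-.204,.15,jaw=-80)"
```

```text
pos [ 0.4787 -0.3742  0.2309] yaw 10.3 tool delta mm [ 203.9 -135.9   80.8] spin 0.3 q6 0.61 t 0.9 w 0.0852 tilt [-0.001  0.    -1.   ]
```

Request:
{"api": "servo_tool", "payload": {
  "increments": [
    {"slide":[0.04,-0.027,0.01]},
    {"slide":[0.04,-0.027,0.01]},
    {"slide":[0.04,-0.027,0.015]},
    {"slide":[0.04,-0.027,0.015]},
    {"slide":[0.03,-0.02,0.015]},
    {"slide":[0.014,-0.008,0.015]},
    {"slide":[0,0,0]}
  ]
}}

```text
$.increments[0]: bad value
```

```bash
python3 -c "
from h import *
go(.655,-.204,.15,jaw=-80)
im,C=snap('wrist','w1')
print(w2p(C,[[.655,-.204,.018]]))
snap('top','t1')
snap('side','s1')
"
```

```text
pos [ 0.4787 -0.3742  0.2309] yaw 10.3 tool delta mm [ 203.9 -135.9   80.8] spin 0.3 q6 0.61 t 0.9 w 0.0852 tilt [-0.001  0.    -1.   ]
[[161.76227131 -27.5465093 ]]
```

View pics/w1.png

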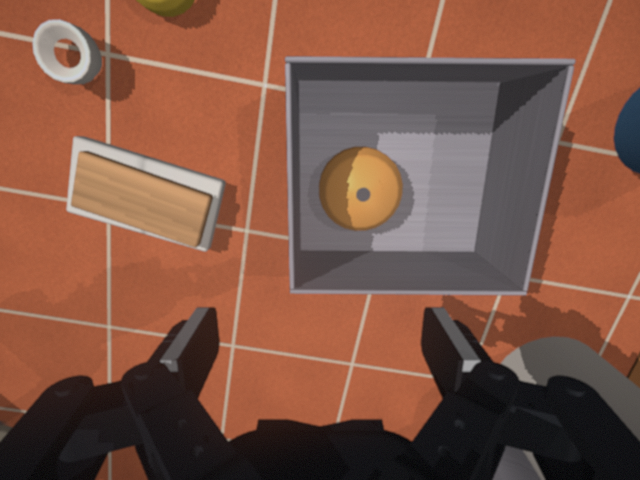

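View pics/t1.png

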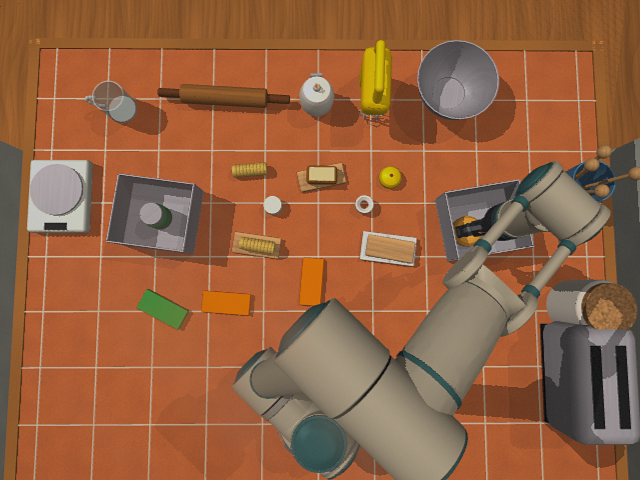

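View pics/s1.png

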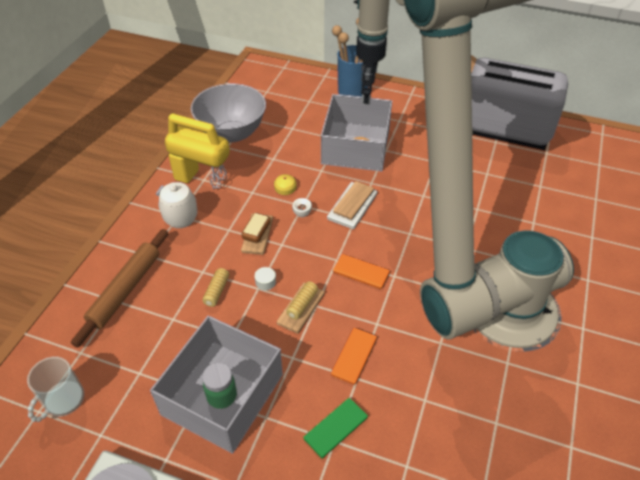

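The three views show four scraps: cob on counter (top 250,170), cob on board_b (257,245), heel on board_a (322,175) and lemon (390,178). The grapefruit is in the right caddy at (470,230). The last move was refused because it had no spin field, so I'll repeat it.

Request:
{"api": "servo_tool", "payload": {
  "increments": [
    {"slide":[0.04,-0.027,0.01],"spin":0},
    {"slide":[0.04,-0.027,0.01],"spin":0},
    {"slide":[0.04,-0.027,0.015],"spin":0},
    {"slide":[0.04,-0.027,0.015],"spin":0},
    {"slide":[0.03,-0.02,0.015],"spin":0},
    {"slide":[0.014,-0.008,0.015],"spin":0},
    {"slide":[0,0,0],"spin":0}
  ]
}}

```text
clock: 1.75
position: [0.6523, -0.2047, 0.1484]
ee_rot: [-0.001, 0.996, 0.09, -0.003]
contact_force: [-0.2, -0.2, 0.2]
width: 0.0852
```

```bash
python3 -c "
from h import *
go(.655,-.204,.002,jaw=-80)
im,C=snap('wrist','w2')
print(w2p(C,[[.655,-.204,.036]]))
"
```

```text
pos [ 0.6523 -0.2047  0.1484] yaw 10.4 tool delta mm [  3.5   0.2 146.4] spin 0.4 q6 0.98 t 1.8 w 0.0852 tilt [-0.005  0.002 -1.   ]
[[320.8819057  230.82946924]]
```

View pics/w2.png

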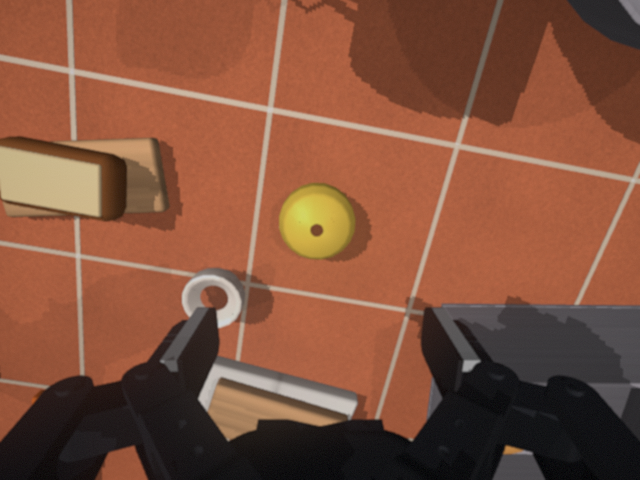

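Request:
{"api": "servo_tool", "payload": {
  "increments": [
    {"slide":[0.0035,-0.003,0.03],"spin":0},
    {"slide":[0,0,0.04],"spin":0},
    {"slide":[0,0,0.035],"spin":0},
    {"slide":[0,0,0.02],"spin":0},
    {"slide":[0,0,0.015],"spin":0},
    {"slide":[0,0,0.005],"spin":0},
    {"slide":[0,0,0],"spin":0}
  ]
}}

```text
clock: 2.5
position: [0.6558, -0.2036, 0.007]
ee_rot: [0.0, 0.996, 0.089, 0.0]
contact_force: [0.5, -0.3, 0.6]
width: 0.0855
```

Request:
{"api": "servo_tool", "payload": {
  "increments": [
    {"slide":[0,0,0],"spin":0},
    {"slide":[0,0,0],"spin":0},
    {"slide":[0,0,0],"spin":0},
    {"slide":[0,0,0],"spin":0},
    {"slide":[0,0,0],"spin":0},
    {"slide":[0,0,0],"spin":0}
  ],
  "hand": 0,
  "newtons": 40
}}

```text
clock: 3.1
position: [0.6574, -0.203, 0.0088]
ee_rot: [0.001, 0.996, 0.09, 0.001]
contact_force: [-0.8, 0.3, 6.3]
width: 0.0592
```

```bash
python3 -c "
from h import *
go(.655,-.204,.002,jaw=-80)
im,C=snap('wrist','w3')
"
```

```text
pos [ 0.6574 -0.203   0.0088] yaw 10.3 tool delta mm [-2.5  0.6  6.8] spin 0.3 q6 0.99 t 3.1 w 0.0592 tilt [ 0.003 -0.002 -1.   ]
```

View pics/w3.png

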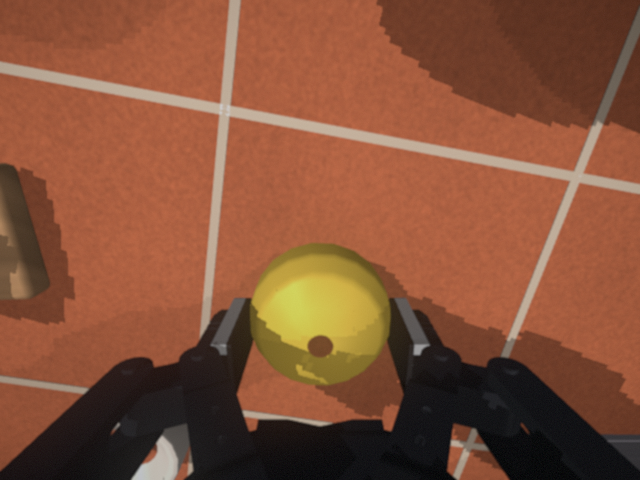

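Request:
{"api": "servo_tool", "payload": {
  "increments": [
    {"slide":[0,0,-0.01],"spin":0},
    {"slide":[0,0,-0.02],"spin":0},
    {"slide":[0,0,-0.03],"spin":0},
    {"slide":[0,0,-0.04],"spin":0},
    {"slide":[0,0,-0.04],"spin":0},
    {"slide":[0,0,-0.02],"spin":0}
  ]
}}

```text
clock: 3.75
position: [0.6578, -0.2027, 0.1717]
ee_rot: [0.002, 0.996, 0.09, 0.003]
contact_force: [0.7, 0.1, -0.4]
width: 0.0589
```

```bash
cat >> h.py <<'E'
def cad(x,y):
    a=np.radians(9.5); return .525+x*np.cos(a)-y*np.sin(a), -.444+x*np.sin(a)+y*np.cos(a)
E
python3 -c "
from h import *
x,y=cad(.05,.035);print(x,y)
go(x,y,.16,jaw=99.5)
im,C=snap('wrist','w4')
"
```

```text
0.5685376138717378 -0.401227623653163
pos [ 0.6578 -0.2027  0.1717] yaw 10.3 tool delta mm [-123.4  179.3   11.7] spin 0.8 q6 0.99 t 3.8 w 0.0589 tilt [ 0.006 -0.003 -1.   ]
```

View pics/w4.png

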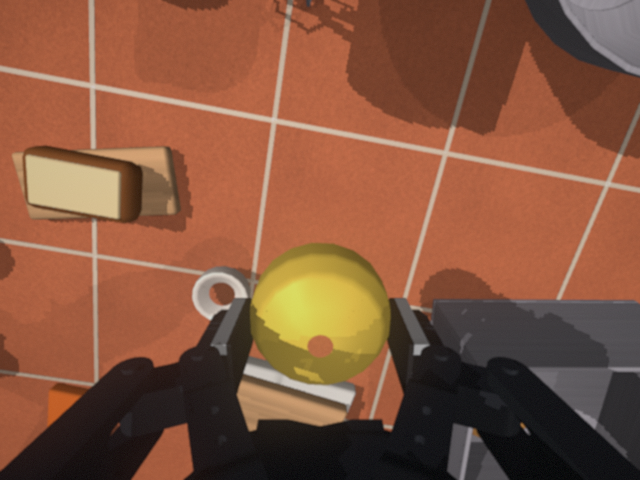

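Lemon is held, centred between the pads at (320,315). Carrying it to the caddy.

Request:
{"api": "servo_tool", "payload": {
  "increments": [
    {"slide":[-0.02,0.03,0],"spin":0},
    {"slide":[-0.027,0.04,0],"spin":0},
    {"slide":[-0.027,0.04,0],"spin":0},
    {"slide":[-0.027,0.04,0],"spin":0},
    {"slide":[-0.022,0.029,0],"spin":0.8},
    {"slide":[0,0,0.02],"spin":0},
    {"slide":[0,0,0.03],"spin":0}
  ]
}}

```text
clock: 4.5
position: [0.5672, -0.4028, 0.1179]
ee_rot: [0.002, 0.997, 0.081, 0.002]
contact_force: [0.4, 0.0, 0.3]
width: 0.0593
```

Request:
{"api": "servo_tool", "payload": {
  "increments": [
    {"slide":[0,0,0.03],"spin":0},
    {"slide":[0,0,0.02],"spin":0},
    {"slide":[0,0,0.01],"spin":0},
    {"slide":[0,0,0],"spin":0}
  ]
}}

```text
clock: 4.9
position: [0.5661, -0.3994, 0.0547]
ee_rot: [-0.001, 0.997, 0.083, -0.001]
contact_force: [-0.7, -0.5, -0.3]
width: 0.0589
```

Request:
{"api": "servo_tool", "payload": {
  "increments": [
    {"slide":[0,0,0],"spin":0},
    {"slide":[0,0,0],"spin":0},
    {"slide":[0,0,0],"spin":0}
  ],
  "hand": 0.85
}}

```text
clock: 5.2
position: [0.5678, -0.401, 0.0582]
ee_rot: [0.001, 0.997, 0.083, 0.001]
contact_force: [-0.9, 0.0, -0.0]
width: 0.0729
```

Request:
{"api": "servo_tool", "payload": {
  "increments": [
    {"slide":[0,0,-0.02],"spin":0},
    {"slide":[0,0,-0.04],"spin":0},
    {"slide":[0,0,-0.04],"spin":0},
    {"slide":[0,0,-0.03],"spin":0}
  ]
}}

```text
clock: 5.6
position: [0.5678, -0.401, 0.1905]
ee_rot: [0.002, 0.997, 0.083, 0.002]
contact_force: [0.7, 0.2, -1.1]
width: 0.0727
```

```bash
python3 -c "
from h import *
go(.658,-.013,.20,jaw=0)
im,C=snap('wrist','w5')
im,C=snap('top','t5')
"
```

```text
pos [ 0.5678 -0.401   0.1905] yaw 9.5 tool delta mm [ 152.8 -367.8  -10.3] spin -80.5 q6 0.69 t 5.6 w 0.0727 tilt [ 0.003 -0.003 -1.   ]
```

View pics/w5.png

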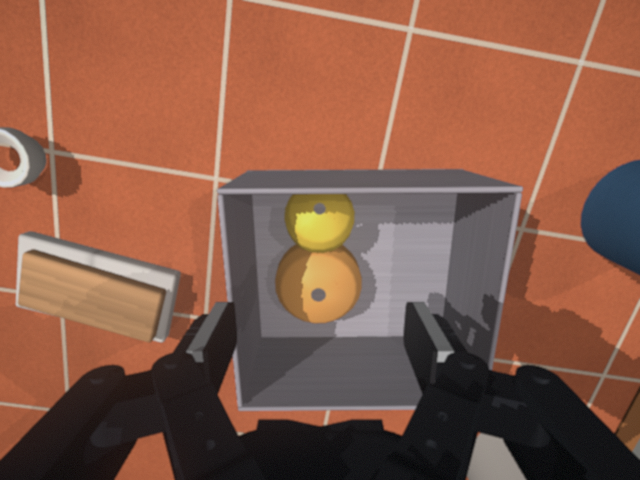

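```bash
cat >> h.py <<'E'
def plan(x,y,z,yw=None,jaw=None,step=.042,spmax=8.0):
    import json
    st=manip.get_state(); a,M=yaw(st); D=np.array([x,y,z])-st['position']; sp=0
    if jaw is not None: yw=jaw+90
    if yw is not None:
        sp=a-yw; sp=(sp+90)%180-90 if jaw is not None else (sp+180)%360-180
    n=int(np.ceil(max(np.linalg.norm(D)/step,abs(sp)/spmax,1)))
    rows=[]
    for i in range(n):
        t=np.radians(a-sp*i/n); X=np.array([np.cos(t),np.sin(t),0]);Y=np.array([np.sin(t),-np.cos(t),0])
        d=D/n
        rows.append({"slide":[round(float(d@X),3),round(float(d@Y),3),round(float(-d[2]),3)],"spin":round(float(sp/n),1)})
    print('t %.1f w %.4f'%(st['clock'],st['width']),st['position'].round(4),'yaw %.1f'%a,'q6 %.2f'%st['qpos'][5])
    for i in range(0,n,8): print(json.dumps(rows[i:i+8]))
E
python3 -c "
from h import *
plan(.658,-.013,.19,jaw=0)
"
```

```text
t 5.7 w 0.0727 [ 0.5696 -0.4025  0.1939] yaw 9.5 q6 0.69
[{"slide": [0.014, -0.034, 0.0], "spin": -7.3}, {"slide": [0.018, -0.032, 0.0], "spin": -7.3}, {"slide": [0.022, -0.029, 0.0], "spin": -7.3}, {"slide": [0.025, -0.026, 0.0], "spin": -7.3}, {"slide": [0.028, -0.023, 0.0], "spin": -7.3}, {"slide": [0.031, -0.019, 0.0], "spin": -7.3}, {"slide": [0.033, -0.015, 0.0], "spin": -7.3}, {"slide": [0.035, -0.01, 0.0], "spin": -7.3}]
[{"slide": [0.036, -0.006, 0.0], "spin": -7.3}, {"slide": [0.036, -0.001, 0.0], "spin": -7.3}, {"slide": [0.036, 0.003, 0.0], "spin": -7.3}]
```

View pics/t5.png

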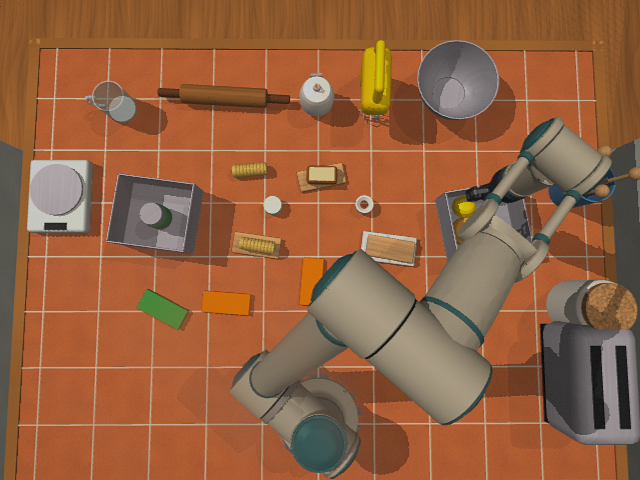

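Request:
{"api": "servo_tool", "payload": {
  "increments": [
    {"slide":[0.014,-0.034,0.0],"spin":-7.3},
    {"slide":[0.018,-0.032,0.0],"spin":-7.3},
    {"slide":[0.022,-0.029,0.0],"spin":-7.3},
    {"slide":[0.025,-0.026,0.0],"spin":-7.3},
    {"slide":[0.028,-0.023,0.0],"spin":-7.3},
    {"slide":[0.031,-0.019,0.0],"spin":-7.3},
    {"slide":[0.033,-0.015,0.0],"spin":-7.3},
    {"slide":[0.035,-0.01,0.0],"spin":-7.3}
  ],
  "hand": 1
}}

```text
clock: 6.5
position: [0.6307, -0.1147, 0.1864]
ee_rot: [-0.0, 0.828, 0.56, -0.0]
contact_force: [1.1, -0.8, 0.0]
width: 0.0851
```

Request:
{"api": "servo_tool", "payload": {
  "increments": [
    {"slide":[0.036,-0.006,0.0],"spin":-7.3},
    {"slide":[0.036,-0.001,0.0],"spin":-7.3},
    {"slide":[0.036,0.003,0.0],"spin":-7.3},
    {"slide":[0.0,0.0,0.0],"spin":0},
    {"slide":[0.0,0.0,0.0],"spin":0}
  ]
}}

```text
clock: 7.0
position: [0.6545, -0.0097, 0.1863]
ee_rot: [0.0, 0.708, 0.706, -0.001]
contact_force: [0.2, -1.5, 0.6]
width: 0.0854
```

```bash
python3 -c "
from h import *
go(.658,-.013,.02,jaw=0)
im,C=snap('wrist','w6')
print(w2p(C,[[.6577,-.0129,.042]]))
"
```

```text
pos [ 0.6545 -0.0097  0.1863] yaw 89.8 tool delta mm [ -3.2   3.6 166.3] spin -0.2 q6 -0.12 t 7.0 w 0.0854 tilt [-0.001 -0.001 -1.   ]
[[324.44319929 229.0292205 ]]
```

View pics/w6.png

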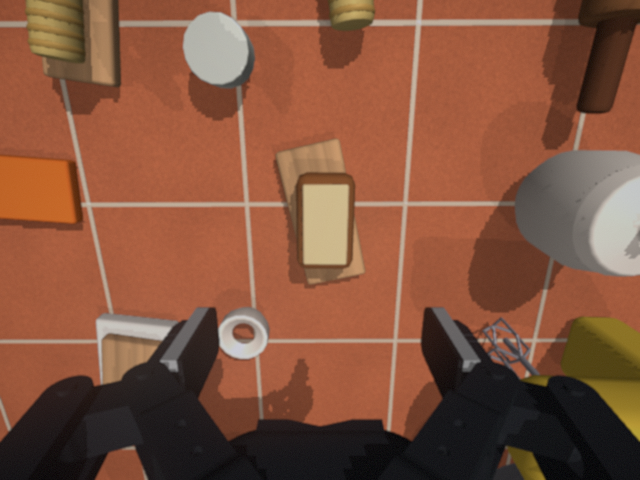

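Request:
{"api": "servo_tool", "payload": {
  "increments": [
    {"slide":[0.002,0.005,0.02],"spin":0},
    {"slide":[0,0,0.04],"spin":0},
    {"slide":[0,0,0.045],"spin":0},
    {"slide":[0,0,0.035],"spin":0},
    {"slide":[0,0,0.02],"spin":0},
    {"slide":[0,0,0.008],"spin":0},
    {"slide":[0,0,0],"spin":0}
  ]
}}

```text
clock: 7.75
position: [0.6591, -0.0096, 0.0176]
ee_rot: [-0.001, 0.709, 0.705, -0.001]
contact_force: [0.8, -0.3, -0.1]
width: 0.0855
```

Request:
{"api": "servo_tool", "payload": {
  "increments": [
    {"slide":[0,0,0],"spin":0},
    {"slide":[0,0,0],"spin":0},
    {"slide":[0,0,0],"spin":0},
    {"slide":[0,0,0],"spin":0},
    {"slide":[0,0,0],"spin":0},
    {"slide":[0,0,0],"spin":0}
  ],
  "hand": 0
}}

```text
clock: 8.35
position: [0.6611, -0.0086, 0.0205]
ee_rot: [0.001, 0.708, 0.706, 0.001]
contact_force: [0.3, -0.2, 6.5]
width: 0.0488
```

Request:
{"api": "servo_tool", "payload": {
  "increments": [
    {"slide":[0,0,-0.01],"spin":0},
    {"slide":[0,0,-0.02],"spin":0},
    {"slide":[0,0,-0.03],"spin":0},
    {"slide":[0,0,-0.04],"spin":0},
    {"slide":[0,0,-0.04],"spin":0},
    {"slide":[0,0,-0.02],"spin":0}
  ]
}}

```text
clock: 8.95
position: [0.6613, -0.0083, 0.1833]
ee_rot: [0.002, 0.708, 0.706, 0.002]
contact_force: [0.5, -0.8, -0.8]
width: 0.0496
```

```bash
python3 -c "
from h import *
im,C=snap('wrist','w7')
x,y=cad(.025,-.05)
plan(x,y,.18,jaw=99.5)
"
```

```text
t 9.0 w 0.0488 [ 0.6626 -0.0084  0.1859] yaw 89.8 q6 -0.11
[{"slide": [-0.04, -0.009, 0.0], "spin": 6.7}, {"slide": [-0.041, -0.004, 0.0], "spin": 6.7}, {"slide": [-0.041, 0.001, 0.0], "spin": 6.7}, {"slide": [-0.041, 0.006, 0.0], "spin": 6.7}, {"slide": [-0.04, 0.01, 0.0], "spin": 6.7}, {"slide": [-0.038, 0.015, 0.0], "spin": 6.7}, {"slide": [-0.036, 0.019, 0.0], "spin": 6.7}, {"slide": [-0.034, 0.023, 0.0], "spin": 6.7}]
[{"slide": [-0.031, 0.027, 0.0], "spin": 6.7}, {"slide": [-0.027, 0.031, 0.0], "spin": 6.7}, {"slide": [-0.024, 0.034, 0.0], "spin": 6.7}, {"slide": [-0.02, 0.036, 0.0], "spin": 6.7}]
```

View pics/w7.png

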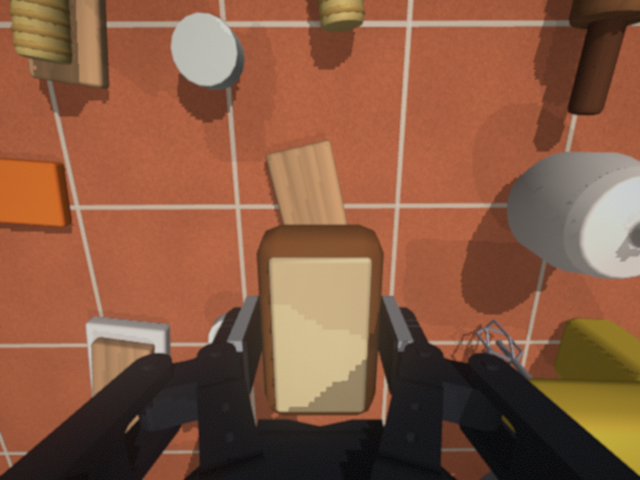

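The heel is held between the pads at (320,320). Carrying it to the caddy.

Request:
{"api": "servo_tool", "payload": {
  "increments": [
    {"slide":[-0.04,-0.009,0.0],"spin":6.7},
    {"slide":[-0.041,-0.004,0.0],"spin":6.7},
    {"slide":[-0.041,0.001,0.0],"spin":6.7},
    {"slide":[-0.041,0.006,0.0],"spin":6.7},
    {"slide":[-0.04,0.01,0.0],"spin":6.7},
    {"slide":[-0.038,0.015,0.0],"spin":6.7},
    {"slide":[-0.036,0.019,0.0],"spin":6.7},
    {"slide":[-0.034,0.023,0.0],"spin":6.7}
  ]
}}

```text
clock: 9.8
position: [0.5875, -0.33, 0.178]
ee_rot: [-0.001, 0.951, 0.308, -0.0]
contact_force: [-0.5, 1.4, -0.0]
width: 0.049
```

Request:
{"api": "servo_tool", "payload": {
  "increments": [
    {"slide":[-0.031,0.027,0.0],"spin":6.7},
    {"slide":[-0.027,0.031,0.0],"spin":6.7},
    {"slide":[-0.024,0.034,0.0],"spin":6.7},
    {"slide":[-0.02,0.036,0.0],"spin":6.7},
    {"slide":[0,0,0],"spin":0}
  ]
}}

```text
clock: 10.3
position: [0.5503, -0.4958, 0.177]
ee_rot: [0.001, 0.997, 0.078, -0.001]
contact_force: [0.1, 0.8, -1.3]
width: 0.0488
```

```bash
python3 -c "
from h import *
x,y=cad(.025,-.05)
go(x,y,.05,jaw=99.5)
"
```

```text
pos [ 0.5503 -0.4958  0.177 ] yaw 9.0 tool delta mm [  8.8  -5.6 127. ] spin -0.5 q6 0.59 t 10.3 w 0.0488 tilt [-0.002 -0.003 -1.   ]
```

Request:
{"api": "servo_tool", "payload": {
  "increments": [
    {"slide":[0.009,-0.006,0.01],"spin":0},
    {"slide":[0,0,0.03],"spin":0},
    {"slide":[0,0,0.04],"spin":0},
    {"slide":[0,0,0.03],"spin":0},
    {"slide":[0,0,0.012],"spin":0},
    {"slide":[0,0,0],"spin":0}
  ]
}}

```text
clock: 10.9
position: [0.5607, -0.4786, 0.056]
ee_rot: [-0.002, 0.997, 0.083, -0.001]
contact_force: [-0.9, 2.5, 0.8]
width: 0.0491
```

Request:
{"api": "servo_tool", "payload": {
  "increments": [
    {"slide":[0,0,0],"spin":0},
    {"slide":[0,0,0],"spin":0},
    {"slide":[0,0,0],"spin":0}
  ],
  "hand": 0.72
}}

```text
clock: 11.2
position: [0.5614, -0.4787, 0.0571]
ee_rot: [-0.002, 0.997, 0.083, -0.0]
contact_force: [-2.1, 5.4, 2.8]
width: 0.0614
```

Request:
{"api": "servo_tool", "payload": {
  "increments": [
    {"slide":[0,0,-0.02],"spin":0},
    {"slide":[0,0,-0.04],"spin":0},
    {"slide":[0,0,-0.04],"spin":0},
    {"slide":[0,0,-0.03],"spin":0}
  ]
}}

```text
clock: 11.6
position: [0.5624, -0.4817, 0.19]
ee_rot: [0.001, 0.997, 0.083, 0.001]
contact_force: [-0.1, -0.9, -0.1]
width: 0.0613
```

```bash
python3 -c "
from h import *
im,C=snap('wrist','w8')
im,C=snap('top','t8')
plan(.674,.189,.19,jaw=4)
"
```

```text
t 11.7 w 0.0609 [ 0.5639 -0.4834  0.1936] yaw 9.5 q6 0.60
[{"slide": [0.013, -0.038, 0.0], "spin": -5.0}, {"slide": [0.016, -0.037, 0.0], "spin": -5.0}, {"slide": [0.019, -0.035, 0.0], "spin": -5.0}, {"slide": [0.022, -0.033, 0.0], "spin": -5.0}, {"slide": [0.025, -0.031, 0.0], "spin": -5.0}, {"slide": [0.028, -0.029, 0.0], "spin": -5.0}, {"slide": [0.03, -0.026, 0.0], "spin": -5.0}, {"slide": [0.032, -0.024, 0.0], "spin": -5.0}]
[{"slide": [0.034, -0.021, 0.0], "spin": -5.0}, {"slide": [0.036, -0.018, 0.0], "spin": -5.0}, {"slide": [0.037, -0.015, 0.0], "spin": -5.0}, {"slide": [0.038, -0.011, 0.0], "spin": -5.0}, {"slide": [0.039, -0.008, 0.0], "spin": -5.0}, {"slide": [0.04, -0.005, 0.0], "spin": -5.0}, {"slide": [0.04, -0.001, 0.0], "spin": -5.0}, {"slide": [0.04, 0.002, 0.0], "spin": -5.0}]
[{"slide": [0.04, 0.006, 0.0], "spin": -5.0}]
```

View pics/w8.png

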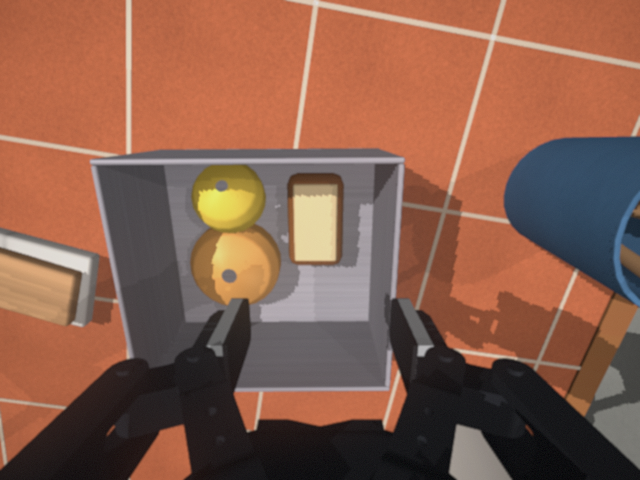

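View pics/t8.png

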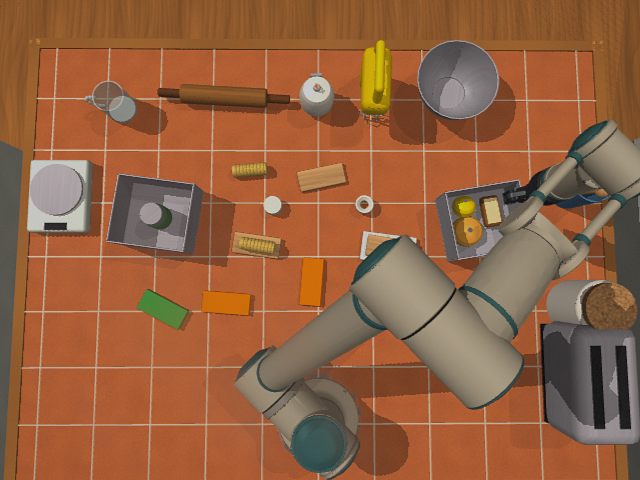

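Request:
{"api": "servo_tool", "payload": {
  "increments": [
    {"slide":[0.013,-0.038,0.0],"spin":-5.0},
    {"slide":[0.016,-0.037,0.0],"spin":-5.0},
    {"slide":[0.019,-0.035,0.0],"spin":-5.0},
    {"slide":[0.022,-0.033,0.0],"spin":-5.0},
    {"slide":[0.025,-0.031,0.0],"spin":-5.0},
    {"slide":[0.028,-0.029,0.0],"spin":-5.0},
    {"slide":[0.03,-0.026,0.0],"spin":-5.0},
    {"slide":[0.032,-0.024,0.0],"spin":-5.0}
  ]
}}

```text
clock: 12.5
position: [0.6124, -0.1641, 0.1859]
ee_rot: [-0.0, 0.908, 0.42, -0.0]
contact_force: [1.0, 1.2, -0.5]
width: 0.0617
```

Request:
{"api": "servo_tool", "payload": {
  "increments": [
    {"slide":[0.034,-0.021,0.0],"spin":-5.0},
    {"slide":[0.036,-0.018,0.0],"spin":-5.0},
    {"slide":[0.037,-0.015,0.0],"spin":-5.0},
    {"slide":[0.038,-0.011,0.0],"spin":-5.0},
    {"slide":[0.039,-0.008,0.0],"spin":-5.0},
    {"slide":[0.04,-0.005,0.0],"spin":-5.0},
    {"slide":[0.04,-0.001,0.0],"spin":-5.0},
    {"slide":[0.04,0.002,0.0],"spin":-5.0}
  ]
}}

```text
clock: 13.3
position: [0.6612, 0.1517, 0.1858]
ee_rot: [-0.0, 0.709, 0.705, -0.0]
contact_force: [1.0, -1.2, -0.4]
width: 0.0616
```

Request:
{"api": "servo_tool", "payload": {
  "increments": [
    {"slide":[0.04,0.006,0.0],"spin":-5.0},
    {"slide":[0,0,0],"spin":0},
    {"slide":[0,0,0],"spin":0}
  ]
}}

```text
clock: 13.6
position: [0.6675, 0.1906, 0.1856]
ee_rot: [-0.0, 0.679, 0.734, -0.001]
contact_force: [0.2, 0.6, -1.2]
width: 0.0619
```

```bash
python3 -c "
from h import *
go(.674,.189,.005,jaw=4)
im,C=snap('wrist','w9')
print(w2p(C,[[.6743,.1887,.034]]))
"
```

```text
pos [0.6675 0.1906 0.1856] yaw 94.5 tool delta mm [ -2.    6.7 180.6] spin 0.5 q6 0.10 t 13.6 w 0.0619 tilt [-0.002 -0.001 -1.   ]
[[328.46176873 225.89835661]]
```

View pics/w9.png

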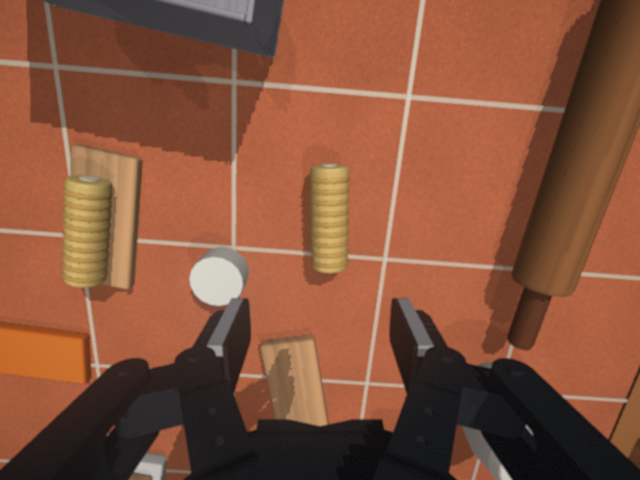

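Request:
{"api": "servo_tool", "payload": {
  "increments": [
    {"slide":[0.003,0.007,0.02],"spin":0.5},
    {"slide":[0,0,0.04],"spin":0},
    {"slide":[0,0,0.045],"spin":0},
    {"slide":[0,0,0.04],"spin":0},
    {"slide":[0,0,0.025],"spin":0},
    {"slide":[0,0,0.008],"spin":0},
    {"slide":[0,0,0],"spin":0}
  ]
}}

```text
clock: 14.35
position: [0.6745, 0.191, 0.0075]
ee_rot: [-0.001, 0.683, 0.73, -0.001]
contact_force: [0.7, -0.6, -0.2]
width: 0.0611
```

Request:
{"api": "servo_tool", "payload": {
  "increments": [
    {"slide":[0,0,0],"spin":0},
    {"slide":[0,0,0],"spin":0},
    {"slide":[0,0,0],"spin":0},
    {"slide":[0,0,0],"spin":0},
    {"slide":[0,0,0],"spin":0},
    {"slide":[0,0,0],"spin":0}
  ],
  "hand": 0
}}

```text
clock: 14.95
position: [0.677, 0.1925, 0.0111]
ee_rot: [0.002, 0.683, 0.731, 0.002]
contact_force: [-0.0, -0.3, 6.0]
width: 0.0331
```

Request:
{"api": "servo_tool", "payload": {
  "increments": [
    {"slide":[0,0,-0.01],"spin":0},
    {"slide":[0,0,-0.02],"spin":0},
    {"slide":[0,0,-0.03],"spin":0},
    {"slide":[0,0,-0.04],"spin":0},
    {"slide":[0,0,-0.04],"spin":0},
    {"slide":[0,0,-0.03],"spin":0}
  ]
}}

```text
clock: 15.55
position: [0.6756, 0.1926, 0.1822]
ee_rot: [0.001, 0.683, 0.731, 0.001]
contact_force: [1.2, 0.6, -0.1]
width: 0.0334
```

```bash
python3 -c "
from h import *
im,C=snap('wrist','w10')
im,C=snap('top','t10')
x,y=cad(.0,-.035)
plan(x,y,.18,jaw=99.5)
"
```

```text
t 15.7 w 0.0334 [0.678  0.1931 0.1852] yaw 93.9 q6 0.11
[{"slide": [-0.039, -0.011, 0.0], "spin": 5.0}, {"slide": [-0.04, -0.008, 0.0], "spin": 5.0}, {"slide": [-0.04, -0.004, 0.0], "spin": 5.0}, {"slide": [-0.04, -0.001, 0.0], "spin": 5.0}, {"slide": [-0.04, 0.003, 0.0], "spin": 5.0}, {"slide": [-0.04, 0.006, 0.0], "spin": 5.0}, {"slide": [-0.039, 0.009, 0.0], "spin": 5.0}, {"slide": [-0.038, 0.013, 0.0], "spin": 5.0}]
[{"slide": [-0.037, 0.016, 0.0], "spin": 5.0}, {"slide": [-0.036, 0.019, 0.0], "spin": 5.0}, {"slide": [-0.034, 0.022, 0.0], "spin": 5.0}, {"slide": [-0.032, 0.025, 0.0], "spin": 5.0}, {"slide": [-0.029, 0.028, 0.0], "spin": 5.0}, {"slide": [-0.027, 0.03, 0.0], "spin": 5.0}, {"slide": [-0.024, 0.032, 0.0], "spin": 5.0}, {"slide": [-0.021, 0.034, 0.0], "spin": 5.0}]
[{"slide": [-0.018, 0.036, 0.0], "spin": 5.0}]
```

View pics/w10.png

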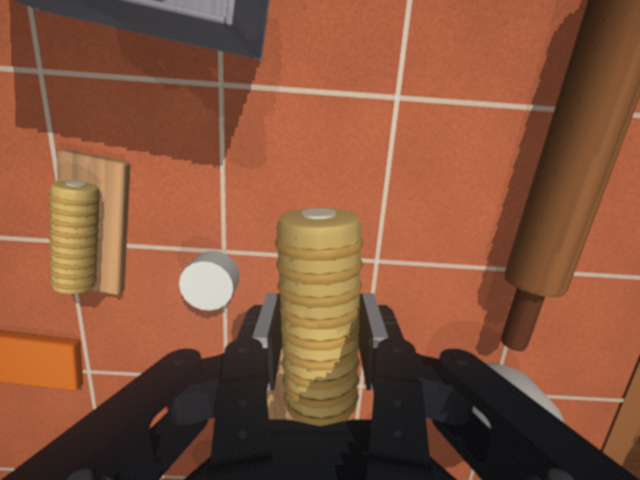

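View pics/t10.png

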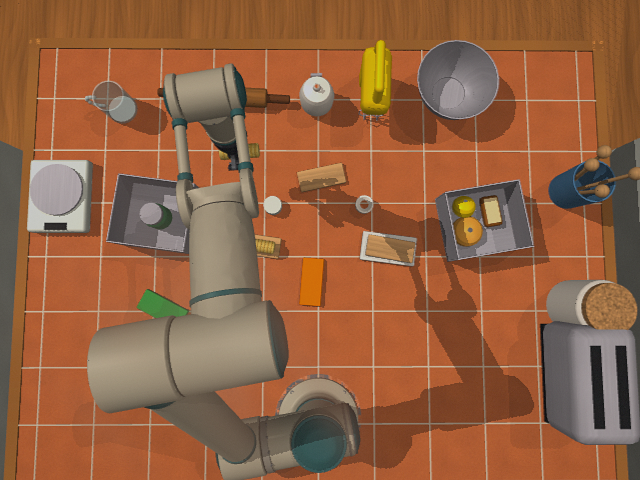

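Request:
{"api": "servo_tool", "payload": {
  "increments": [
    {"slide":[-0.039,-0.011,0.0],"spin":5.0},
    {"slide":[-0.04,-0.008,0.0],"spin":5.0},
    {"slide":[-0.04,-0.004,0.0],"spin":5.0},
    {"slide":[-0.04,-0.001,0.0],"spin":5.0},
    {"slide":[-0.04,0.003,0.0],"spin":5.0},
    {"slide":[-0.04,0.006,0.0],"spin":5.0},
    {"slide":[-0.039,0.009,0.0],"spin":5.0},
    {"slide":[-0.038,0.013,0.0],"spin":5.0}
  ]
}}

```text
clock: 16.45
position: [0.605, -0.1236, 0.1775]
ee_rot: [-0.001, 0.892, 0.451, -0.001]
contact_force: [0.5, -0.2, -0.9]
width: 0.0333
```

Request:
{"api": "servo_tool", "payload": {
  "increments": [
    {"slide":[-0.037,0.016,0.0],"spin":5.0},
    {"slide":[-0.036,0.019,0.0],"spin":5.0},
    {"slide":[-0.034,0.022,0.0],"spin":5.0},
    {"slide":[-0.032,0.025,0.0],"spin":5.0},
    {"slide":[-0.029,0.028,0.0],"spin":5.0},
    {"slide":[-0.027,0.03,0.0],"spin":5.0},
    {"slide":[-0.024,0.032,0.0],"spin":5.0},
    {"slide":[-0.021,0.034,0.0],"spin":5.0}
  ]
}}

```text
clock: 17.25
position: [0.5331, -0.4378, 0.1773]
ee_rot: [-0.001, 0.993, 0.119, -0.001]
contact_force: [0.6, 0.4, -0.5]
width: 0.0329
```

Request:
{"api": "servo_tool", "payload": {
  "increments": [
    {"slide":[-0.018,0.036,0.0],"spin":5.0},
    {"slide":[0,0,0],"spin":0}
  ]
}}

```text
clock: 17.45
position: [0.523, -0.4815, 0.1766]
ee_rot: [0.001, 0.997, 0.074, -0.001]
contact_force: [-0.4, 0.8, -1.2]
width: 0.0334
```

```bash
python3 -c "
from h import *
im,C=snap('wrist','w11')
x,y=cad(-.015,-.047)
go(x,y,.06,jaw=99.5)
"
```

```text
pos [ 0.5237 -0.4784  0.1766] yaw 8.7 tool delta mm [ -7.7  13.6 116.6] spin -0.8 q6 0.58 t 17.5 w 0.0330 tilt [-0.002  0.002 -1.   ]
```

View pics/w11.png

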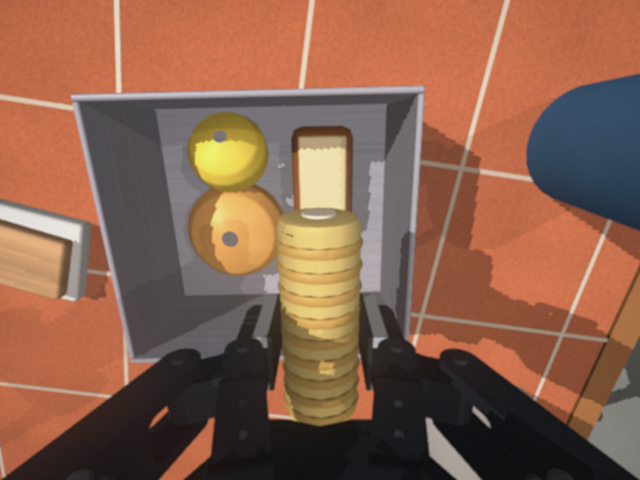

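Request:
{"api": "servo_tool", "payload": {
  "increments": [
    {"slide":[-0.008,0.01,0.01],"spin":0},
    {"slide":[0,0,0.03],"spin":0},
    {"slide":[0,0,0.03],"spin":0},
    {"slide":[0,0,0.03],"spin":0},
    {"slide":[0,0,0.012],"spin":0},
    {"slide":[0,0,0],"spin":0}
  ]
}}

```text
clock: 18.1
position: [0.5179, -0.4853, 0.0639]
ee_rot: [-0.002, 0.997, 0.078, -0.002]
contact_force: [-0.3, -0.5, -0.5]
width: 0.0334
```

Request:
{"api": "servo_tool", "payload": {
  "increments": [
    {"slide":[0,0,0],"spin":0},
    {"slide":[0,0,0],"spin":0},
    {"slide":[0,0,0],"spin":0}
  ],
  "hand": 0.6
}}

```text
clock: 18.4
position: [0.5199, -0.4883, 0.0687]
ee_rot: [0.001, 0.997, 0.077, 0.001]
contact_force: [-0.5, 0.8, -0.4]
width: 0.0507
```

Request:
{"api": "servo_tool", "payload": {
  "increments": [
    {"slide":[0,0,-0.02],"spin":0},
    {"slide":[0,0,-0.04],"spin":0},
    {"slide":[0,0,-0.04],"spin":0},
    {"slide":[0,0,-0.03],"spin":0}
  ]
}}

```text
clock: 18.8
position: [0.5198, -0.4883, 0.201]
ee_rot: [0.002, 0.997, 0.077, 0.002]
contact_force: [0.1, -1.0, 0.8]
width: 0.051
```

```bash
python3 -c "
from h import *
im,C=snap('wrist','w12')
plan(.463,.164,.20,jaw=-8.5)
"
```

```text
t 18.9 w 0.0513 [ 0.5214 -0.4901  0.2067] yaw 8.9 q6 0.56
[{"slide": [0.003, -0.041, 0.0], "spin": -4.5}, {"slide": [0.006, -0.041, 0.0], "spin": -4.5}, {"slide": [0.009, -0.04, 0.0], "spin": -4.5}, {"slide": [0.012, -0.039, 0.0], "spin": -4.5}, {"slide": [0.015, -0.038, 0.0], "spin": -4.5}, {"slide": [0.018, -0.037, 0.0], "spin": -4.5}, {"slide": [0.021, -0.035, 0.0], "spin": -4.5}, {"slide": [0.024, -0.033, 0.0], "spin": -4.5}]
[{"slide": [0.026, -0.031, 0.0], "spin": -4.5}, {"slide": [0.029, -0.029, 0.0], "spin": -4.5}, {"slide": [0.031, -0.027, 0.0], "spin": -4.5}, {"slide": [0.033, -0.024, 0.0], "spin": -4.5}, {"slide": [0.035, -0.022, 0.0], "spin": -4.5}, {"slide": [0.036, -0.019, 0.0], "spin": -4.5}, {"slide": [0.038, -0.016, 0.0], "spin": -4.5}, {"slide": [0.039, -0.013, 0.0], "spin": -4.5}]
```

View pics/w12.png

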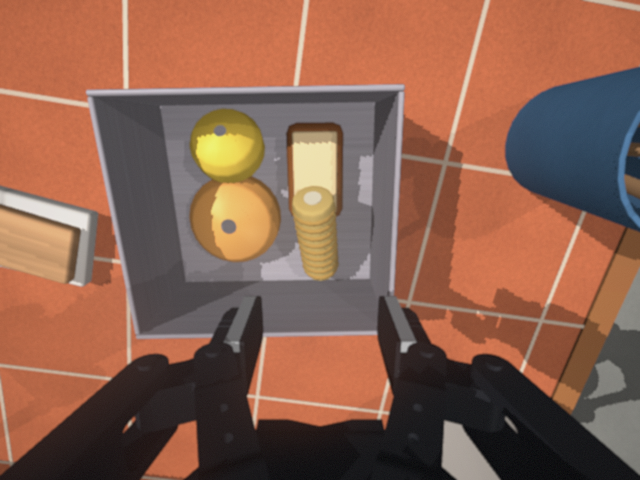

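Cob_2 lies in the caddy at (315,230), leaning on the heel. Next is cob_1 on board_b.

Request:
{"api": "servo_tool", "payload": {
  "increments": [
    {"slide":[0.003,-0.041,0.0],"spin":-4.5},
    {"slide":[0.006,-0.041,0.0],"spin":-4.5},
    {"slide":[0.009,-0.04,0.0],"spin":-4.5},
    {"slide":[0.012,-0.039,0.0],"spin":-4.5},
    {"slide":[0.015,-0.038,0.0],"spin":-4.5},
    {"slide":[0.018,-0.037,0.0],"spin":-4.5},
    {"slide":[0.021,-0.035,0.0],"spin":-4.5},
    {"slide":[0.024,-0.033,0.0],"spin":-4.5}
  ]
}}

```text
clock: 19.65
position: [0.4902, -0.1593, 0.1977]
ee_rot: [0.001, 0.924, 0.383, 0.001]
contact_force: [0.2, 1.2, 0.3]
width: 0.0515
```

Request:
{"api": "servo_tool", "payload": {
  "increments": [
    {"slide":[0.026,-0.031,0.0],"spin":-4.5},
    {"slide":[0.029,-0.029,0.0],"spin":-4.5},
    {"slide":[0.031,-0.027,0.0],"spin":-4.5},
    {"slide":[0.033,-0.024,0.0],"spin":-4.5},
    {"slide":[0.035,-0.022,0.0],"spin":-4.5},
    {"slide":[0.036,-0.019,0.0],"spin":-4.5},
    {"slide":[0.038,-0.016,0.0],"spin":-4.5},
    {"slide":[0.039,-0.013,0.0],"spin":-4.5}
  ]
}}

```text
clock: 20.45
position: [0.463, 0.1676, 0.1977]
ee_rot: [0.001, 0.76, 0.65, 0.001]
contact_force: [0.8, -0.3, 0.2]
width: 0.0515
```

Request:
{"api": "servo_tool", "payload": {
  "increments": [
    {"slide":[0,0,0],"spin":0},
    {"slide":[0,0,0],"spin":0}
  ]
}}

```text
clock: 20.65
position: [0.463, 0.1664, 0.1973]
ee_rot: [0.001, 0.76, 0.649, 0.0]
contact_force: [0.3, -0.2, 0.3]
width: 0.0514
```

```bash
python3 -c "
from h import *
im,C=snap('wrist','w13')
go(.463,.164,.02,jaw=-8.5)
print(w2p(C,[[.463,.164,.048]]))
"
```

```text
pos [0.4631 0.1655 0.1971] yaw 80.9 tool delta mm [-1.400e+00 -1.000e-01  1.771e+02] spin -0.6 q6 0.36 t 20.7 w 0.0511 tilt [ 0.001 -0.001 -1.   ]
[[320.87492645 226.49785322]]
```

View pics/w13.png

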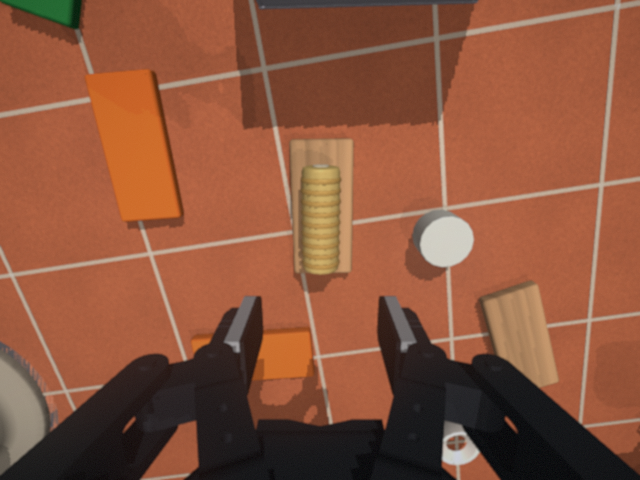

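Request:
{"api": "servo_tool", "payload": {
  "increments": [
    {"slide":[0.002,0,0.02],"spin":-0.6},
    {"slide":[0,0,0.04],"spin":0},
    {"slide":[0,0,0.045],"spin":0},
    {"slide":[0,0,0.04],"spin":0},
    {"slide":[0,0,0.022],"spin":0},
    {"slide":[0,0,0.008],"spin":0},
    {"slide":[0,0,0],"spin":0}
  ],
  "hand": 0.75
}}

```text
clock: 21.4
position: [0.4633, 0.1666, 0.0211]
ee_rot: [-0.0, 0.758, 0.652, -0.001]
contact_force: [0.6, 0.4, 0.9]
width: 0.0642
```

Request:
{"api": "servo_tool", "payload": {
  "increments": [
    {"slide":[0,0,0],"spin":0},
    {"slide":[0,0,0],"spin":0},
    {"slide":[0,0,0],"spin":0},
    {"slide":[0,0,0],"spin":0},
    {"slide":[0,0,0],"spin":0},
    {"slide":[0,0,0],"spin":0}
  ],
  "hand": 0
}}

```text
clock: 22.0
position: [0.4649, 0.1679, 0.0232]
ee_rot: [0.001, 0.758, 0.653, 0.002]
contact_force: [0.4, -1.6, 6.9]
width: 0.0331
```

Request:
{"api": "servo_tool", "payload": {
  "increments": [
    {"slide":[0,0,-0.01],"spin":0},
    {"slide":[0,0,-0.02],"spin":0},
    {"slide":[0,0,-0.03],"spin":0},
    {"slide":[0,0,-0.04],"spin":0},
    {"slide":[0,0,-0.04],"spin":0},
    {"slide":[0,0,-0.03],"spin":0}
  ]
}}

```text
clock: 22.6
position: [0.4635, 0.1681, 0.1948]
ee_rot: [0.001, 0.758, 0.653, 0.001]
contact_force: [1.5, 0.7, 0.5]
width: 0.0335
```

```bash
python3 -c "
from h import *
im,C=snap('wrist','w14')
x,y=cad(-.005,-.01)
plan(x,y,.19,jaw=99.5)
"
```

```text
t 22.6 w 0.0332 [0.4663 0.1688 0.1993] yaw 81.5 q6 0.36
[{"slide": [-0.041, 0.01, 0.001], "spin": 4.8}, {"slide": [-0.04, 0.013, 0.001], "spin": 4.8}, {"slide": [-0.038, 0.016, 0.001], "spin": 4.8}, {"slide": [-0.037, 0.02, 0.001], "spin": 4.8}, {"slide": [-0.035, 0.023, 0.001], "spin": 4.8}, {"slide": [-0.033, 0.025, 0.001], "spin": 4.8}, {"slide": [-0.031, 0.028, 0.001], "spin": 4.8}, {"slide": [-0.028, 0.031, 0.001], "spin": 4.8}]
[{"slide": [-0.026, 0.033, 0.001], "spin": 4.8}, {"slide": [-0.023, 0.035, 0.001], "spin": 4.8}, {"slide": [-0.02, 0.037, 0.001], "spin": 4.8}, {"slide": [-0.017, 0.038, 0.001], "spin": 4.8}, {"slide": [-0.013, 0.039, 0.001], "spin": 4.8}, {"slide": [-0.01, 0.04, 0.001], "spin": 4.8}, {"slide": [-0.007, 0.041, 0.001], "spin": 4.8}]
```

View pics/w14.png

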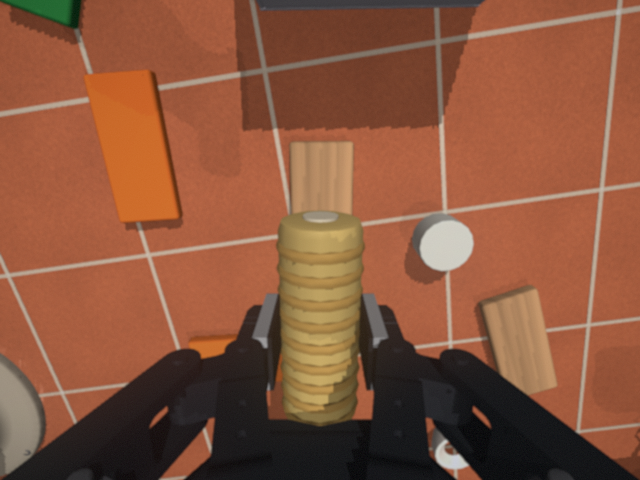

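Request:
{"api": "servo_tool", "payload": {
  "increments": [
    {"slide":[-0.041,0.01,0.001],"spin":4.8},
    {"slide":[-0.04,0.013,0.001],"spin":4.8},
    {"slide":[-0.038,0.016,0.001],"spin":4.8},
    {"slide":[-0.037,0.02,0.001],"spin":4.8},
    {"slide":[-0.035,0.023,0.001],"spin":4.8},
    {"slide":[-0.033,0.025,0.001],"spin":4.8},
    {"slide":[-0.031,0.028,0.001],"spin":4.8},
    {"slide":[-0.028,0.031,0.001],"spin":4.8}
  ]
}}

```text
clock: 23.45
position: [0.4925, -0.1665, 0.184]
ee_rot: [-0.0, 0.931, 0.365, 0.0]
contact_force: [0.5, 0.7, -0.8]
width: 0.0333
```

Request:
{"api": "servo_tool", "payload": {
  "increments": [
    {"slide":[-0.026,0.033,0.001],"spin":4.8},
    {"slide":[-0.023,0.035,0.001],"spin":4.8},
    {"slide":[-0.02,0.037,0.001],"spin":4.8},
    {"slide":[-0.017,0.038,0.001],"spin":4.8},
    {"slide":[-0.013,0.039,0.001],"spin":4.8},
    {"slide":[-0.01,0.04,0.001],"spin":4.8},
    {"slide":[-0.007,0.041,0.001],"spin":4.8}
  ]
}}

```text
clock: 24.15
position: [0.5178, -0.4568, 0.1768]
ee_rot: [-0.0, 0.997, 0.081, -0.0]
contact_force: [1.1, 0.9, -0.5]
width: 0.0332
```

Request:
{"api": "servo_tool", "payload": {
  "increments": [
    {"slide":[0,0,0],"spin":0},
    {"slide":[0,0,0],"spin":0}
  ]
}}

```text
clock: 24.35
position: [0.5175, -0.4559, 0.176]
ee_rot: [-0.001, 0.997, 0.082, -0.0]
contact_force: [0.2, 0.8, -0.4]
width: 0.0333
```

```bash
python3 -c "
from h import *
x,y=cad(-.005,-.015)
go(x,y,.085,jaw=99.5)
"
```

```text
pos [ 0.5175 -0.4559  0.176 ] yaw 9.4 tool delta mm [ 4.4  4.6 91. ] spin -0.1 q6 0.58 t 24.4 w 0.0333 tilt [-0.001  0.002 -1.   ]
```

Request:
{"api": "servo_tool", "payload": {
  "increments": [
    {"slide":[0.004,0,0.02],"spin":0},
    {"slide":[0,0,0.03],"spin":0},
    {"slide":[0,0,0.028],"spin":0},
    {"slide":[0,0,0.01],"spin":0},
    {"slide":[0,0,0],"spin":0}
  ]
}}

```text
clock: 24.85
position: [0.5213, -0.4528, 0.0874]
ee_rot: [-0.002, 0.997, 0.083, -0.001]
contact_force: [-1.1, 0.1, -1.0]
width: 0.033
```

Request:
{"api": "servo_tool", "payload": {
  "increments": [
    {"slide":[0,0,0],"spin":0},
    {"slide":[0,0,0],"spin":0},
    {"slide":[0,0,0],"spin":0}
  ],
  "hand": 0.6
}}

```text
clock: 25.15
position: [0.5227, -0.4556, 0.0905]
ee_rot: [0.001, 0.997, 0.083, 0.001]
contact_force: [0.1, -0.1, -0.5]
width: 0.051
```

Request:
{"api": "servo_tool", "payload": {
  "increments": [
    {"slide":[0,0,-0.02],"spin":0},
    {"slide":[0,0,-0.04],"spin":0},
    {"slide":[0,0,-0.04],"spin":0},
    {"slide":[0,0,-0.01],"spin":0}
  ]
}}

```text
clock: 25.55
position: [0.5241, -0.4572, 0.2055]
ee_rot: [0.005, 0.997, 0.083, 0.004]
contact_force: [0.8, 0.2, 0.7]
width: 0.0511
```

```bash
python3 -c "
from h import *
im,C=snap('wrist','w15')
im,C=snap('top','t15')
"
```

```text
(no output)
```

View pics/w15.png

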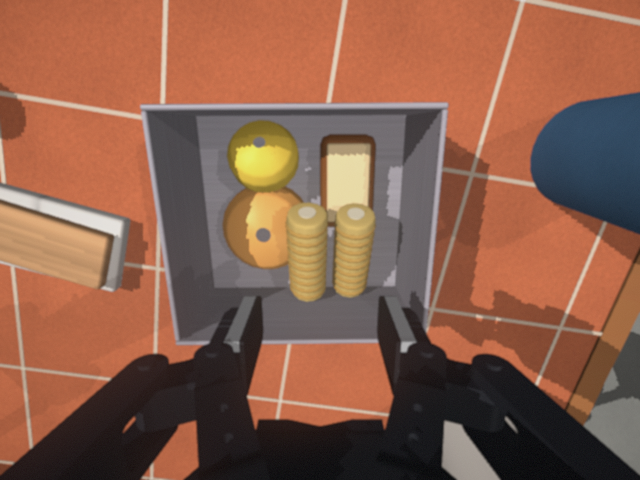

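View pics/t15.png

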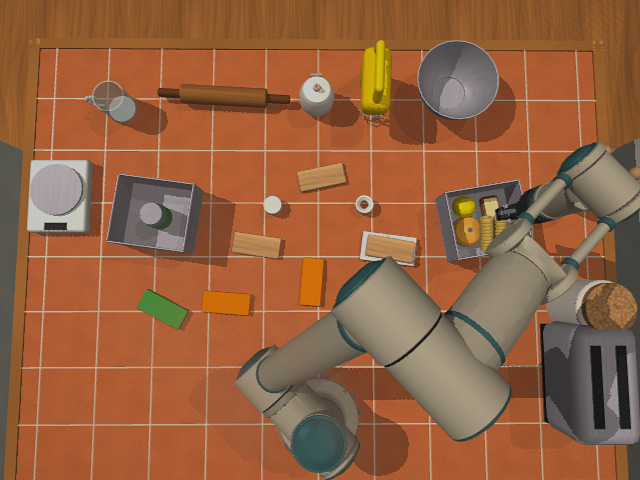

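All four scraps are in the food caddy, and board_a at (322,177) and board_b at (257,245) are bare. Now measuring the base board up close.

```bash
python3 -c "
from h import *
plan(.454,-.199,.20,jaw=-8.5)
"
```

```text
t 25.6 w 0.0509 [ 0.523  -0.4561  0.2022] yaw 9.5 q6 0.59
[{"slide": [-0.003, -0.026, 0.0], "spin": -7.2}, {"slide": [0.001, -0.027, 0.0], "spin": -7.2}, {"slide": [0.004, -0.026, 0.0], "spin": -7.2}, {"slide": [0.007, -0.026, 0.0], "spin": -7.2}, {"slide": [0.011, -0.024, 0.0], "spin": -7.2}, {"slide": [0.013, -0.023, 0.0], "spin": -7.2}, {"slide": [0.016, -0.021, 0.0], "spin": -7.2}, {"slide": [0.019, -0.019, 0.0], "spin": -7.2}]
[{"slide": [0.021, -0.016, 0.0], "spin": -7.2}, {"slide": [0.023, -0.014, 0.0], "spin": -7.2}]
```

Request:
{"api": "servo_tool", "payload": {
  "increments": [
    {"slide":[-0.003,-0.026,0.0],"spin":-7.2},
    {"slide":[0.001,-0.027,0.0],"spin":-7.2},
    {"slide":[0.004,-0.026,0.0],"spin":-7.2},
    {"slide":[0.007,-0.026,0.0],"spin":-7.2},
    {"slide":[0.011,-0.024,0.0],"spin":-7.2},
    {"slide":[0.013,-0.023,0.0],"spin":-7.2},
    {"slide":[0.016,-0.021,0.0],"spin":-7.2},
    {"slide":[0.019,-0.019,0.0],"spin":-7.2}
  ],
  "hand": 1
}}

```text
clock: 26.45
position: [0.4648, -0.2483, 0.1968]
ee_rot: [-0.002, 0.832, 0.554, -0.001]
contact_force: [0.1, -0.0, -0.2]
width: 0.0853
```

Request:
{"api": "servo_tool", "payload": {
  "increments": [
    {"slide":[0.021,-0.016,0.0],"spin":-7.2},
    {"slide":[0.023,-0.014,0.0],"spin":-7.2},
    {"slide":[0,0,0],"spin":0},
    {"slide":[0,0,0],"spin":0},
    {"slide":[0,0,0],"spin":0}
  ]
}}

```text
clock: 26.95
position: [0.4526, -0.199, 0.198]
ee_rot: [-0.0, 0.758, 0.652, -0.0]
contact_force: [1.2, -0.4, 0.3]
width: 0.0855
```

```bash
python3 -c "
from h import *
go(.454,-.199,.20,jaw=-8.5)
im,C=snap('wrist','w16')
hsv=cv2.cvtColor(im,cv2.COLOR_BGR2HSV)
for u,v in [(320,205),(300,190),(340,220),(320,300),(285,200)]: print((u,v),hsv[v,u])
"
```

```text
pos [ 0.4526 -0.199   0.198 ] yaw 81.4 tool delta mm [ 0.2  1.4 -2. ] spin -0.1 q6 -0.40 t 26.9 w 0.0855 tilt [-0.001 -0.    -1.   ]
(320, 205) [ 14 114 163]
(300, 190) [ 14 115 180]
(340, 220) [ 14 116 178]
(320, 300) [  9 127 162]
(285, 200) [ 12  17 191]
```

View pics/w16.png

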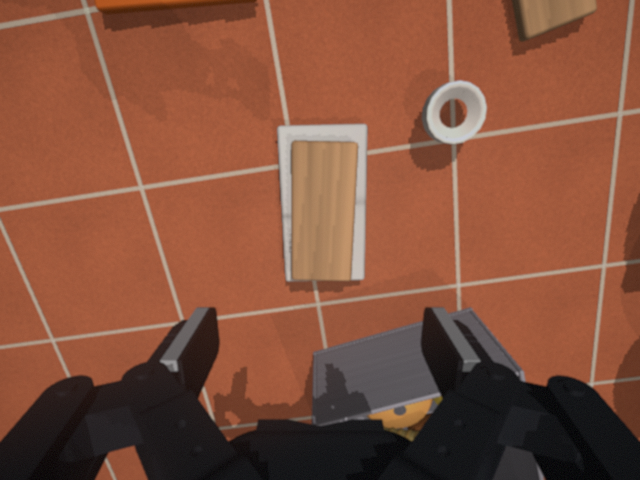

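```bash
cat >> h.py <<'E'
from scipy.optimize import least_squares
def board(im,C,z,seed,lo=(11,70,60),hi=(20,150,255),name=None,box=None):
    hsv=cv2.cvtColor(im,cv2.COLOR_BGR2HSV); m=cv2.inRange(hsv,lo,hi)
    if box is not None:
        k=np.zeros_like(m); k[box[1]:box[3],box[0]:box[2]]=1; m=m*k
    m=cv2.morphologyEx(m,cv2.MORPH_OPEN,np.ones((3,3)))
    m=cv2.morphologyEx(m,cv2.MORPH_CLOSE,np.ones((5,5)))
    n,l=cv2.connectedComponents(m); k=(l==l[seed[1],seed[0]]).astype(np.uint8)
    cs,_=cv2.findContours(k,cv2.RETR_EXTERNAL,cv2.CHAIN_APPROX_NONE); c=max(cs,key=cv2.contourArea)[:,0]
    P=p2w(C,c,z)[:,:2]*1000
    r=cv2.minAreaRect(P.astype(np.float32)); s=r[1]; a=r[2]+(90 if s[0]<s[1] else 0)
    hx,hy=65,29
    def res(p,ret=False):
        t=np.radians(p[2]); d=P-p[:2]; q=np.c_[d@[np.cos(t),np.sin(t)],d@[-np.sin(t),np.cos(t)]]
        e=np.abs(q)-[hx+p[3],hy+p[3]]
        return np.where((e>0).all(1),np.hypot(*np.maximum(e,0).T),e.max(1))
    o=least_squares(res,[*r[0],a,0.],loss='soft_l1',f_scale=.5)
    th=(o.x[2])%180
    print('board c',o.x[:2].round(2),'ang %.2f'%th,'grow %.2f'%o.x[3],'rms %.2f'%np.sqrt(np.mean(res(o.x)**2)),'minrect',np.round(s,1))
    if name:
        v=im.copy(); t=np.radians(th); 
        cor=[[o.x[0]+sx*hx*np.cos(t)-sy*hy*np.sin(t),o.x[1]+sx*hx*np.sin(t)+sy*hy*np.cos(t),z*1000] for sx,sy in((1,1),(1,-1),(-1,-1),(-1,1))]
        pp=w2p(C,np.array(cor)/1000); v=cv2.resize(v,None,fx=3,fy=3); cv2.polylines(v,[(pp*3+1).astype(np.int32)],True,(255,0,0),1)
        u,w=(pp.mean(0)*3).astype(int); cv2.imwrite('pics/'+name+'.png',v[max(0,w-300):w+300,max(0,u-400):u+400])
    st=manip.get_state(); ya,M=yaw(st); d=M.T@(np.array([*o.x[:2]/1000,z])-st['position'])
    print('   in tool: ',(d*1000).round(2),'ang-yaw %.2f'%(((th-ya)+90)%180-90))
    return o.x[0]/1000,o.x[1]/1000,th
E
python3 - <<'E'
from h import *
st=manip.get_state()
im=cv2.imread('pics/w16.png')
board(im,cam('wrist'),.030,(320,205),name='f16')
im=eyes.get_image('wrist'); board(im,cam('wrist',st),.030,(320,205))
E
```

```text
board c [ 454.79 -196.2 ] ang 80.15 grow -0.91 rms 0.38 minrect [130.   57.1]
   in tool:  [  3.28   1.74 168.06] ang-yaw -1.24
board c [ 454.54 -196.1 ] ang 80.19 grow -0.81 rms 0.43 minrect [130.3  57. ]
   in tool:  [  3.42   1.41 168.18] ang-yaw -1.20
```

View pics/f16.png

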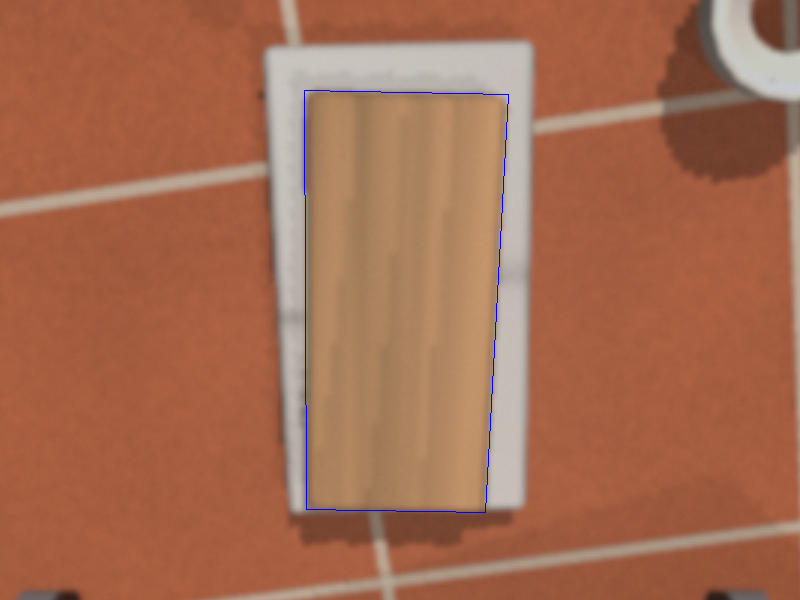

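```bash
python3 -c "
from h import *
plan(.656,-.016,.182,jaw=12.6)
"
```

```text
t 27.1 w 0.0854 [ 0.4527 -0.1993  0.1982] yaw 81.4 q6 -0.40
[{"slide": [0.03, 0.025, 0.002], "spin": -3.0}, {"slide": [0.029, 0.026, 0.002], "spin": -3.0}, {"slide": [0.027, 0.028, 0.002], "spin": -3.0}, {"slide": [0.026, 0.029, 0.002], "spin": -3.0}, {"slide": [0.024, 0.031, 0.002], "spin": -3.0}, {"slide": [0.023, 0.032, 0.002], "spin": -3.0}, {"slide": [0.021, 0.033, 0.002], "spin": -3.0}]
```

Request:
{"api": "servo_tool", "payload": {
  "increments": [
    {"slide":[0.03,0.025,0.002],"spin":-3.0},
    {"slide":[0.029,0.026,0.002],"spin":-3.0},
    {"slide":[0.027,0.028,0.002],"spin":-3.0},
    {"slide":[0.026,0.029,0.002],"spin":-3.0},
    {"slide":[0.024,0.031,0.002],"spin":-3.0},
    {"slide":[0.023,0.032,0.002],"spin":-3.0},
    {"slide":[0.021,0.033,0.002],"spin":-3.0}
  ]
}}

```text
clock: 27.75
position: [0.6576, -0.0153, 0.1839]
ee_rot: [-0.0, 0.626, 0.78, -0.0]
contact_force: [0.3, -0.1, 0.8]
width: 0.0853
```

Request:
{"api": "servo_tool", "payload": {
  "increments": [
    {"slide":[0,0,0],"spin":0},
    {"slide":[0,0,0],"spin":0},
    {"slide":[0,0,0],"spin":0}
  ]
}}

```text
clock: 28.05
position: [0.6555, -0.0167, 0.1841]
ee_rot: [-0.0, 0.627, 0.779, -0.001]
contact_force: [-0.6, 0.0, 0.3]
width: 0.0855
```

```bash
python3 -c "
from h import *
im,C=snap('wrist','w17')
board(im,C,.014,(320,215),name='f17')
"
```

```text
board c [655.9   -8.59] ang 102.41 grow -0.34 rms 0.27 minrect [ 58.5 130. ]
   in tool:  [  8.     2.39 170.49] ang-yaw 0.03
```

View pics/f17.png

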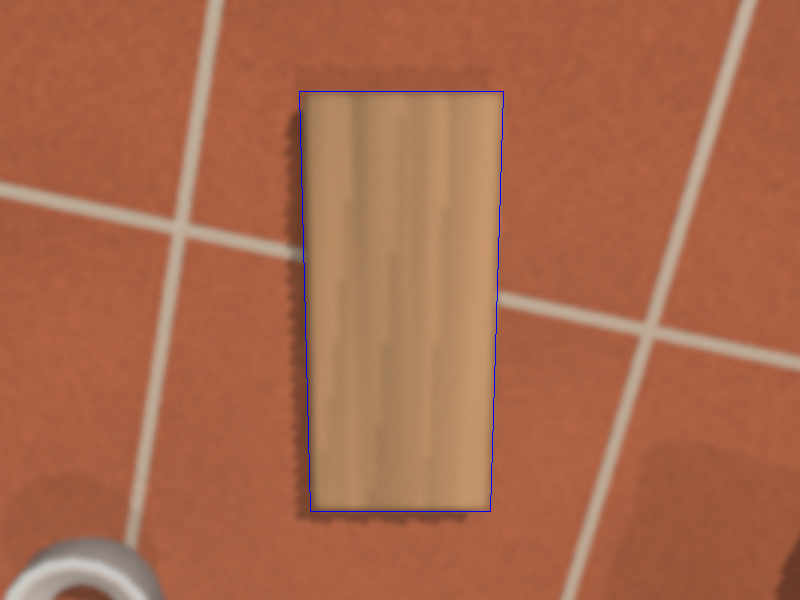

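Request:
{"api": "servo_tool", "payload": {
  "increments": [
    {"slide":[0.008,0.002,0.02],"spin":0},
    {"slide":[0,0,0.04],"spin":0},
    {"slide":[0,0,0.045],"spin":0},
    {"slide":[0,0,0.04],"spin":0},
    {"slide":[0,0,0.023],"spin":0},
    {"slide":[0,0,0.01],"spin":0},
    {"slide":[0,0,0],"spin":0},
    {"slide":[0,0,0],"spin":0}
  ]
}}

```text
clock: 28.9
position: [0.6573, -0.0081, 0.0081]
ee_rot: [0.001, 0.626, 0.779, 0.001]
contact_force: [0.1, 0.7, -0.4]
width: 0.0854
```

```bash
python3 -c "
from h import *
go(.6559,-.0086,.002,jaw=12.4)
"
```

```text
pos [ 0.6573 -0.0081  0.0081] yaw 102.4 tool delta mm [-0.2 -1.5  6.1] spin 0.0 q6 -0.33 t 28.9 w 0.0854 tilt [ 0.003 -0.    -1.   ]
```

Request:
{"api": "servo_tool", "payload": {
  "increments": [
    {"slide":[0,-0.001,0.005],"spin":0},
    {"slide":[0,0,0],"spin":0},
    {"slide":[0,0,0],"spin":0}
  ]
}}

```text
clock: 29.2
position: [0.6556, -0.0077, 0.0024]
ee_rot: [0.001, 0.626, 0.78, 0.0]
contact_force: [-0.1, 0.5, 0.6]
width: 0.0855
```

Request:
{"api": "servo_tool", "payload": {
  "increments": [
    {"slide":[0,0,0],"spin":0},
    {"slide":[0,0,0],"spin":0},
    {"slide":[0,0,0],"spin":0},
    {"slide":[0,0,0],"spin":0},
    {"slide":[0,0,0],"spin":0},
    {"slide":[0,0,0],"spin":0}
  ],
  "hand": 0,
  "newtons": 50
}}

```text
clock: 29.8
position: [0.6559, -0.0077, 0.0023]
ee_rot: [0.001, 0.626, 0.78, 0.0]
contact_force: [0.6, 0.3, 5.5]
width: 0.0565
```

```bash
python3 -c "
from h import *
go(.6559,-.0086,.002,jaw=12.4)
im,C=snap('wrist','w18')
"
```

```text
pos [ 0.6559 -0.0077  0.0023] yaw 102.5 tool delta mm [-0.9 -0.2  0.3] spin 0.1 q6 -0.34 t 29.8 w 0.0565 tilt [ 0.001 -0.    -1.   ]
```

View pics/w18.png

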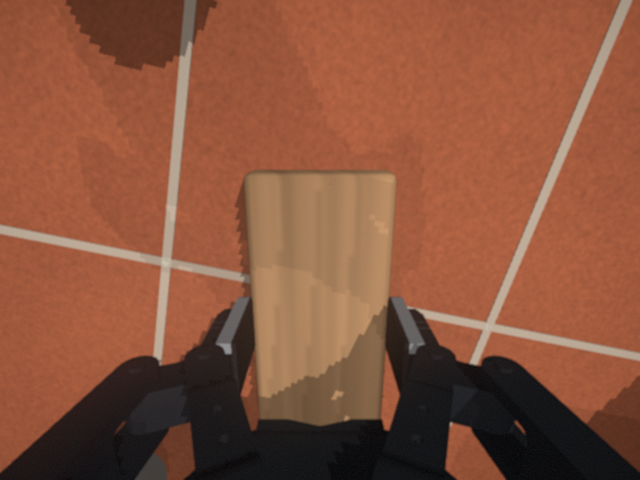

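Request:
{"api": "servo_tool", "payload": {
  "increments": [
    {"slide":[0,0,-0.005],"spin":0},
    {"slide":[0,0,-0.015],"spin":0},
    {"slide":[0,0,-0.03],"spin":0},
    {"slide":[0,0,-0.04],"spin":0},
    {"slide":[0,0,-0.03],"spin":0},
    {"slide":[0,0,0],"spin":0}
  ]
}}

```text
clock: 30.45
position: [0.6583, -0.0079, 0.1265]
ee_rot: [0.004, 0.626, 0.78, 0.002]
contact_force: [0.5, -0.4, -0.7]
width: 0.0564
```

```bash
cat >> h.py <<'E'
def tgt(bx,by,ang,ox,oy):
    t=np.radians(ang); X=np.array([np.cos(t),np.sin(t)]);Y=np.array([np.sin(t),-np.cos(t)])
    return np.array([bx,by])-ox*X-oy*Y
E
python3 -c "
from h import *
im,C=snap('wrist','w19')
x,y=tgt(.4547,-.1961,80.17,-.0009,-.0002); print(x,y)
plan(x,y,.12,yw=80.17,step=.035)
"
```

```text
0.45505071661914653 -0.19524735830910375
t 30.5 w 0.0562 [ 0.6566 -0.0078  0.1238] yaw 102.5 q6 -0.34
[{"slide": [-0.017, -0.03, 0.0], "spin": 2.8}, {"slide": [-0.019, -0.029, 0.0], "spin": 2.8}, {"slide": [-0.02, -0.028, 0.0], "spin": 2.8}, {"slide": [-0.022, -0.027, 0.0], "spin": 2.8}, {"slide": [-0.023, -0.026, 0.0], "spin": 2.8}, {"slide": [-0.024, -0.025, 0.0], "spin": 2.8}, {"slide": [-0.025, -0.023, 0.0], "spin": 2.8}, {"slide": [-0.026, -0.022, 0.0], "spin": 2.8}]
```

View pics/w19.png

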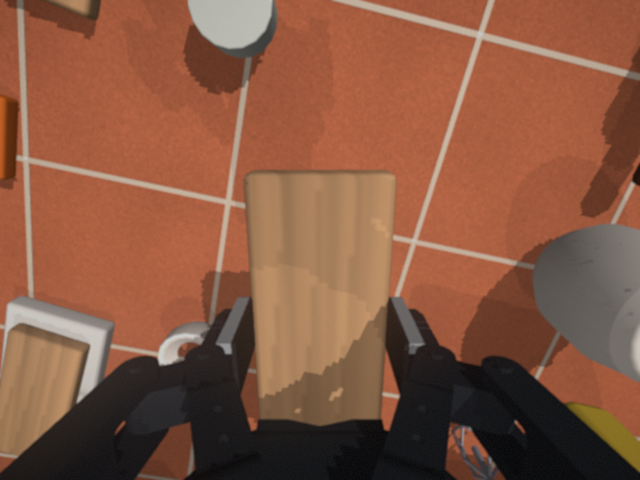

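The board is held unshifted, with its far edge at y≈170 as before. Carrying it over the slab.

Request:
{"api": "servo_tool", "payload": {
  "increments": [
    {"slide":[-0.017,-0.03,0.0],"spin":2.8},
    {"slide":[-0.019,-0.029,0.0],"spin":2.8},
    {"slide":[-0.02,-0.028,0.0],"spin":2.8},
    {"slide":[-0.022,-0.027,0.0],"spin":2.8},
    {"slide":[-0.023,-0.026,0.0],"spin":2.8},
    {"slide":[-0.024,-0.025,0.0],"spin":2.8},
    {"slide":[-0.025,-0.023,0.0],"spin":2.8},
    {"slide":[-0.026,-0.022,0.0],"spin":2.8}
  ]
}}

```text
clock: 31.3
position: [0.45, -0.1945, 0.1197]
ee_rot: [-0.002, 0.766, 0.643, -0.001]
contact_force: [0.1, -0.3, -2.4]
width: 0.0567
```

Request:
{"api": "servo_tool", "payload": {
  "increments": [
    {"slide":[0,0,0.01],"spin":0},
    {"slide":[0,0,0],"spin":0},
    {"slide":[0,0,0],"spin":0}
  ]
}}

```text
clock: 31.6
position: [0.4523, -0.1938, 0.1105]
ee_rot: [-0.001, 0.766, 0.643, -0.0]
contact_force: [-0.1, -0.7, -1.1]
width: 0.0566
```

```bash
python3 -c "
from h import *
im,C=snap('wrist','w20')
x,y=tgt(.4547,-.1961,80.17,-.0009,-.0002); 
go(x,y,.037,yw=80.17)
"
```

```text
pos [ 0.4528 -0.1938  0.1109] yaw 80.1 tool delta mm [-1.1  2.5 73.9] spin -0.0 q6 -0.37 t 31.6 w 0.0559 tilt [-0.001  0.001 -1.   ]
```

View pics/w20.png

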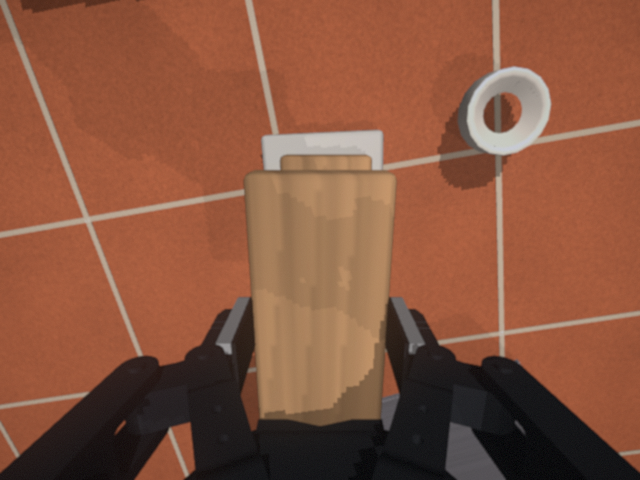

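Request:
{"api": "servo_tool", "payload": {
  "increments": [
    {"slide":[-0.001,0.0025,0.02],"spin":0},
    {"slide":[0,0,0.025],"spin":0},
    {"slide":[0,0,0.018],"spin":0},
    {"slide":[0,0,0.006],"spin":0},
    {"slide":[0,0,0],"spin":0},
    {"slide":[0,0,0],"spin":0}
  ]
}}

```text
clock: 32.25
position: [0.4558, -0.196, 0.0432]
ee_rot: [0.001, 0.765, 0.644, 0.0]
contact_force: [-0.6, -0.4, -2.2]
width: 0.0564
```

```bash
python3 -c "
from h import *
im,C=snap('wrist','w21')
x,y=tgt(.4547,-.1961,80.17,-.0009,-.0002); 
go(x,y,.0325,yw=80.17)
"
```

```text
pos [ 0.4559 -0.1962  0.0435] yaw 80.1 tool delta mm [ 0.8 -1.  11. ] spin -0.1 q6 -0.37 t 32.3 w 0.0561 tilt [ 0.002 -0.001 -1.   ]
```

View pics/w21.png

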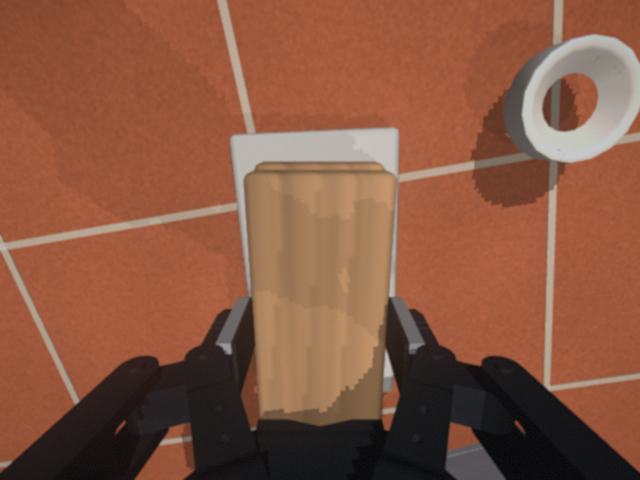

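Request:
{"api": "servo_tool", "payload": {
  "increments": [
    {"slide":[0.001,-0.001,0.004],"spin":0},
    {"slide":[0,0,0.003],"spin":0},
    {"slide":[0,0,0.002],"spin":0},
    {"slide":[0,0,0],"spin":0},
    {"slide":[0,0,0],"spin":0}
  ]
}}

```text
clock: 32.8
position: [0.454, -0.1949, 0.0336]
ee_rot: [0.0, 0.766, 0.643, -0.0]
contact_force: [-0.2, -0.4, -0.5]
width: 0.0558
```

```bash
python3 -c "
from h import *
x,y=tgt(.4547,-.1961,80.17,-.0009,-.0002); 
go(x,y,.0325,yw=80.17)
im,C=snap('wrist','w22',(160,100,480,340),2.5)
"
```

```text
pos [ 0.454  -0.1949  0.0336] yaw 80.1 tool delta mm [-0.2  1.1  1.1] spin -0.1 q6 -0.37 t 32.8 w 0.0558 tilt [ 0. -0. -1.]
```

View pics/w22.png

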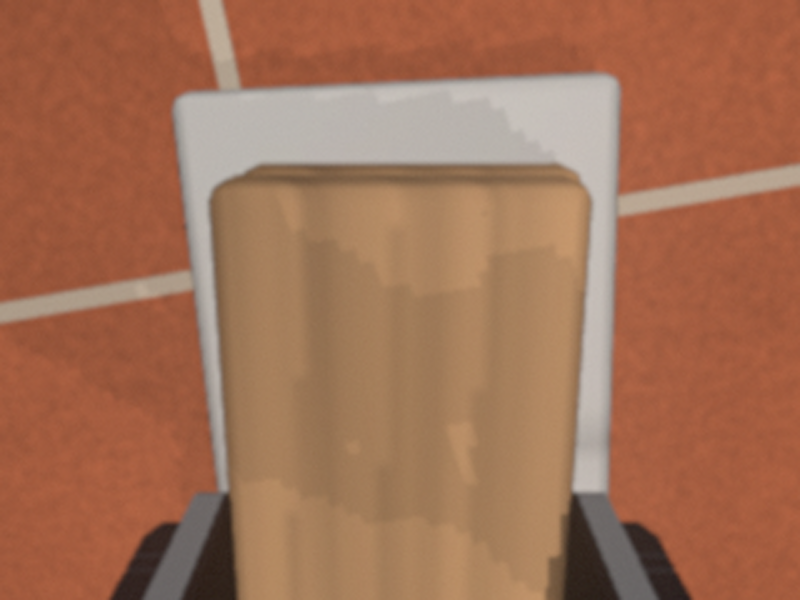

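```bash
cat > ed.py <<'E'
from h import *
def edges(C,bx,by,ang,zs):
    t=np.radians(ang);X=np.array([np.cos(t),np.sin(t)]);Y=np.array([np.sin(t),-np.cos(t)])
    for z in zs:
        P=[[*(np.array([bx,by])+.065*X+s*.029*Y),z] for s in(-1,1)]
        print('z%.3f'%z,((w2p(C,P)-[160,100])*2.5).round(1).tolist())
E
python3 -c "
from ed import *
C=cam('wrist')
st=manip.get_state();a,M=yaw(st)
h=st['position']+M@[-.0009,-.0002,0]
print('held at',h); edges(C,h[0],h[1],a,[.0456,.0316])
print('base'); edges(C,.4547,-.1961,80.17,[.030,.016])
"
```

```text
held at [ 0.45369338 -0.19577484  0.03362951]
z0.046 [[208.5, 177.4], [598.5, 177.4]]
z0.032 [[226.1, 167.2], [580.2, 167.2]]
base
z0.030 [[233.6, 167.4], [583.8, 166.7]]
z0.016 [[247.4, 158.9], [568.4, 158.3]]
```

```bash
python3 -c "
from h import *
im,C=snap('wrist','w23',(235,155,405,255),4.7)
"
```

```text
(no output)
```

View pics/w23.png

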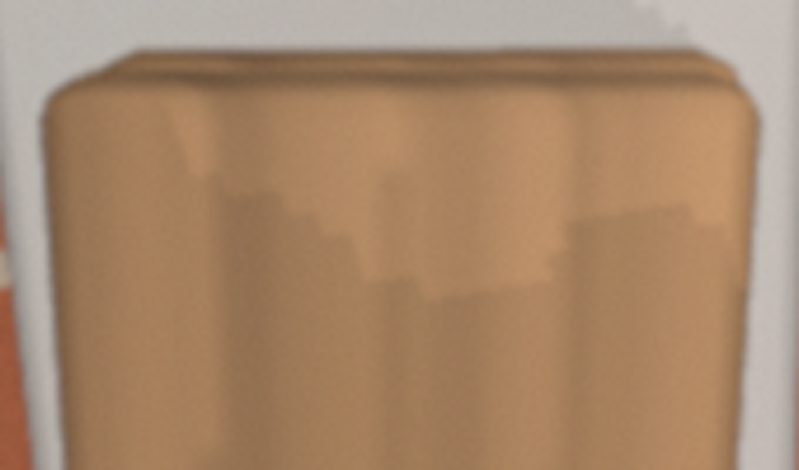

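Request:
{"api": "servo_tool", "payload": {
  "increments": [
    {"slide":[0,0.0015,0],"spin":0},
    {"slide":[0,0,0],"spin":0},
    {"slide":[0,0,0],"spin":0}
  ]
}}

```text
clock: 33.2
position: [0.4556, -0.1951, 0.0337]
ee_rot: [0.0, 0.766, 0.643, 0.0]
contact_force: [0.8, 0.3, -1.2]
width: 0.0563
```

```bash
python3 -c "
from h import *
x,y=tgt(.4547,-.1961,80.17,-.0009,-.0002); 
go(x,y,.0325,yw=80.17)
im,C=snap('wrist','w24',(235,155,405,255),4.7)
go(x,y,.0325,yw=80.17)
"
```

```text
pos [ 0.4556 -0.1951  0.0337] yaw 80.1 tool delta mm [-0.2 -0.5  1.2] spin -0.1 q6 -0.37 t 33.2 w 0.0563 tilt [ 0. -0. -1.]
pos [ 0.4555 -0.1951  0.0336] yaw 80.1 tool delta mm [-0.2 -0.5  1.1] spin -0.1 q6 -0.37 t 33.2 w 0.0559 tilt [ 0. -0. -1.]
```

View pics/w24.png

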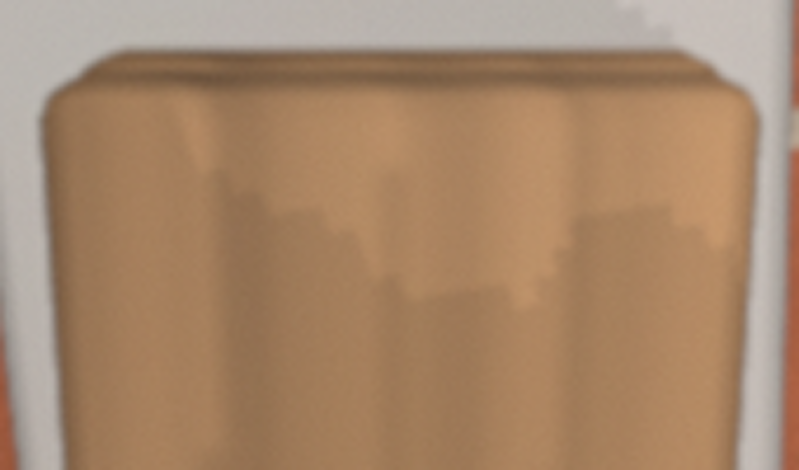

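Request:
{"api": "servo_tool", "payload": {
  "increments": [
    {"slide":[0,0,0.0015],"spin":0},
    {"slide":[0,0,0.0005],"spin":0},
    {"slide":[0,0,0],"spin":0}
  ],
  "newtons": 20
}}

```text
clock: 33.55
position: [0.4556, -0.1952, 0.0323]
ee_rot: [0.0, 0.766, 0.643, 0.0]
contact_force: [-1.5, -0.6, 5.6]
width: 0.0563
```

Request:
{"api": "servo_tool", "payload": {
  "increments": [
    {"slide":[0,0,0],"spin":0},
    {"slide":[0,0,0],"spin":0},
    {"slide":[0,0,0],"spin":0},
    {"slide":[0,0,0],"spin":0}
  ],
  "hand": 1
}}

```text
clock: 33.95
position: [0.4554, -0.1951, 0.0315]
ee_rot: [-0.0, 0.766, 0.643, -0.0]
contact_force: [0.1, -0.4, -0.1]
width: 0.0852
```

Request:
{"api": "servo_tool", "payload": {
  "increments": [
    {"slide":[0,0,-0.015],"spin":0},
    {"slide":[0,0,-0.035],"spin":0},
    {"slide":[0,0,-0.045],"spin":0},
    {"slide":[0,0,-0.045],"spin":0},
    {"slide":[0,0,-0.04],"spin":0},
    {"slide":[0,0,0],"spin":0},
    {"slide":[0,0,0],"spin":0}
  ]
}}

```text
clock: 34.65
position: [0.4557, -0.1952, 0.2123]
ee_rot: [0.001, 0.766, 0.643, 0.0]
contact_force: [0.5, -0.2, -0.2]
width: 0.0855
```

```bash
python3 -c "
from h import *
im,C=snap('wrist','w25',(210,100,430,310),2.8)
board(im,C,.044,(320,205))
plan(.466,.161,.182,yw=82.7)
"
```

```text
board c [ 454.48 -195.96] ang 80.02 grow -0.64 rms 0.41 minrect [129.7  57.7]
   in tool:  [ -1.38   0.   166.94] ang-yaw -0.06
t 34.7 w 0.0852 [ 0.4549 -0.1947  0.2109] yaw 80.1 q6 -0.37
[{"slide": [0.039, -0.006, 0.003], "spin": -0.3}, {"slide": [0.039, -0.005, 0.003], "spin": -0.3}, {"slide": [0.039, -0.005, 0.003], "spin": -0.3}, {"slide": [0.039, -0.005, 0.003], "spin": -0.3}, {"slide": [0.039, -0.005, 0.003], "spin": -0.3}, {"slide": [0.039, -0.005, 0.003], "spin": -0.3}, {"slide": [0.039, -0.004, 0.003], "spin": -0.3}, {"slide": [0.039, -0.004, 0.003], "spin": -0.3}]
[{"slide": [0.039, -0.004, 0.003], "spin": -0.3}]
```

View pics/w25.png

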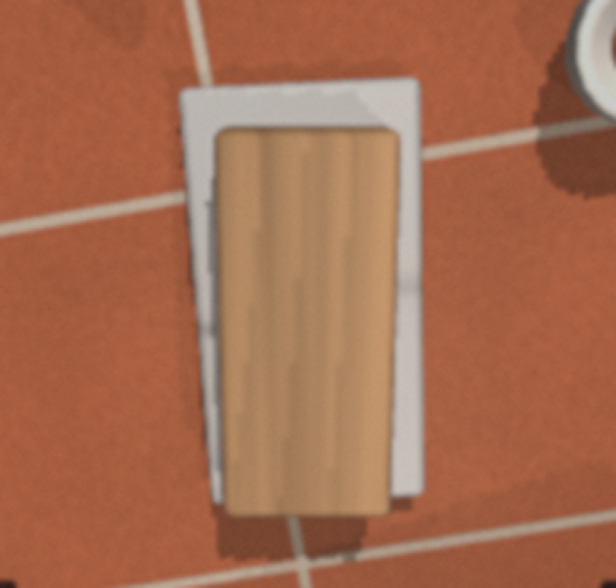

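Board_a now lies at (454.5, -196.0) mm, angle 80.0°. The base was at (454.7, -196.1), 80.2°, so they are flush within measurement. Now board_b.

Request:
{"api": "servo_tool", "payload": {
  "increments": [
    {"slide":[0.039,-0.006,0.003],"spin":-0.3},
    {"slide":[0.039,-0.005,0.003],"spin":-0.3},
    {"slide":[0.039,-0.005,0.003],"spin":-0.3},
    {"slide":[0.039,-0.005,0.003],"spin":-0.3},
    {"slide":[0.039,-0.005,0.003],"spin":-0.3},
    {"slide":[0.039,-0.005,0.003],"spin":-0.3},
    {"slide":[0.039,-0.004,0.003],"spin":-0.3},
    {"slide":[0.039,-0.004,0.003],"spin":-0.3}
  ]
}}

```text
clock: 35.5
position: [0.4635, 0.1206, 0.1853]
ee_rot: [-0.001, 0.752, 0.659, -0.002]
contact_force: [0.2, 0.3, 0.8]
width: 0.0856
```

Request:
{"api": "servo_tool", "payload": {
  "increments": [
    {"slide":[0.039,-0.004,0.003],"spin":-0.3},
    {"slide":[0,0,0],"spin":0},
    {"slide":[0,0,0],"spin":0},
    {"slide":[0,0,0],"spin":0}
  ]
}}

```text
clock: 35.9
position: [0.4655, 0.1575, 0.1834]
ee_rot: [-0.0, 0.75, 0.661, -0.001]
contact_force: [-0.2, -0.5, 0.9]
width: 0.0855
```

```bash
python3 -c "
from h import *
im,C=snap('wrist','w26')
board(im,C,.014,(320,215),name='f26')
"
```

```text
board c [465.17 170.87] ang 81.72 grow -0.43 rms 0.36 minrect [130.5  59. ]
   in tool:  [ 13.65  -2.1  169.79] ang-yaw -0.98
```

View pics/f26.png

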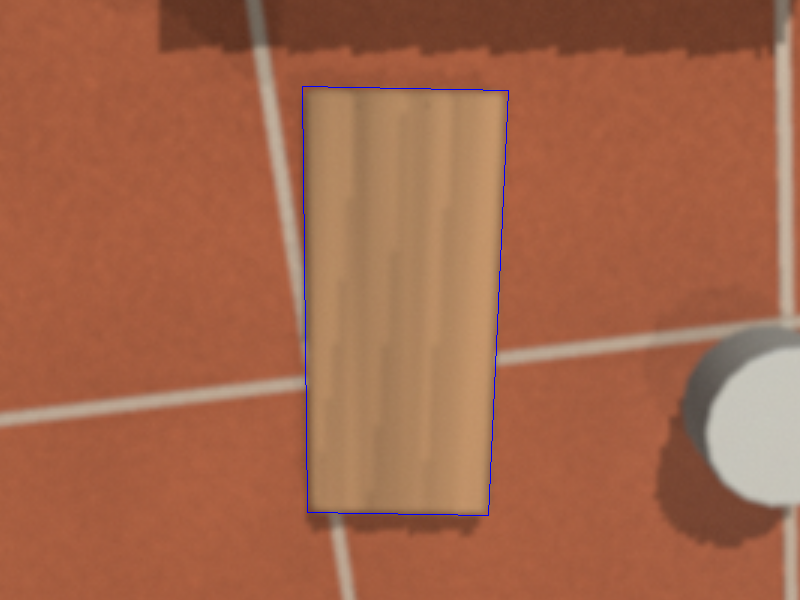

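Request:
{"api": "servo_tool", "payload": {
  "increments": [
    {"slide":[0.0135,-0.002,0.02],"spin":1},
    {"slide":[0,0,0.04],"spin":0},
    {"slide":[0,0,0.045],"spin":0},
    {"slide":[0,0,0.04],"spin":0},
    {"slide":[0,0,0.023],"spin":0},
    {"slide":[0,0,0.009],"spin":0},
    {"slide":[0,0,0],"spin":0},
    {"slide":[0,0,0],"spin":0}
  ]
}}

```text
clock: 36.75
position: [0.4671, 0.1717, 0.0086]
ee_rot: [0.001, 0.756, 0.654, 0.001]
contact_force: [-0.2, 0.4, 0.0]
width: 0.0853
```

```bash
python3 -c "
from h import *
go(.46517,.17087,.0025,yw=81.72)
"
```

```text
pos [0.4671 0.1717 0.0086] yaw 81.7 tool delta mm [-1.1 -1.8  6.1] spin -0.0 q6 0.36 t 36.8 w 0.0853 tilt [ 0.002  0.    -1.   ]
```

Request:
{"api": "servo_tool", "payload": {
  "increments": [
    {"slide":[-0.001,-0.001,0.005],"spin":0},
    {"slide":[0,0,0],"spin":0},
    {"slide":[0,0,0],"spin":0}
  ]
}}

```text
clock: 37.05
position: [0.4651, 0.1713, 0.0032]
ee_rot: [0.0, 0.756, 0.655, 0.0]
contact_force: [0.3, -0.1, 0.2]
width: 0.0854
```

Request:
{"api": "servo_tool", "payload": {
  "increments": [
    {"slide":[0,0,0],"spin":0},
    {"slide":[0,0,0],"spin":0},
    {"slide":[0,0,0],"spin":0},
    {"slide":[0,0,0],"spin":0},
    {"slide":[0,0,0],"spin":0},
    {"slide":[0,0,0],"spin":0}
  ],
  "hand": 0,
  "newtons": 50
}}

```text
clock: 37.65
position: [0.4651, 0.1713, 0.0033]
ee_rot: [0.0, 0.756, 0.655, 0.0]
contact_force: [-0.6, 0.2, 5.1]
width: 0.0561
```

```bash
python3 -c "
from h import *
go(.46517,.17087,.0,yw=81.72)
"
```

```text
pos [0.4651 0.1713 0.0033] yaw 81.8 tool delta mm [-0.5  0.1  3.3] spin 0.1 q6 0.36 t 37.6 w 0.0561 tilt [ 0.001  0.    -1.   ]
```

Request:
{"api": "servo_tool", "payload": {
  "increments": [
    {"slide":[0,0,-0.005],"spin":0},
    {"slide":[0,0,-0.015],"spin":0},
    {"slide":[0,0,-0.03],"spin":0},
    {"slide":[0,0,-0.04],"spin":0},
    {"slide":[0,0,-0.035],"spin":0},
    {"slide":[0,0,0],"spin":0}
  ]
}}

```text
clock: 38.25
position: [0.4684, 0.1721, 0.1324]
ee_rot: [0.003, 0.756, 0.655, 0.005]
contact_force: [0.7, 0.7, -1.1]
width: 0.0561
```

```bash
python3 -c "
from h import *
im,C=snap('wrist','w27')
x,y=tgt(.4546,-.1960,80.1,-.0005,.0001); print(x,y)
plan(x,y,.13,yw=80.1,step=.037)
"
```

```text
0.45458745361752423 -0.1954902524268947
t 38.3 w 0.0559 [0.4665 0.1716 0.1301] yaw 81.8 q6 0.36
[{"slide": [-0.037, 0.004, 0.0], "spin": 0.2}, {"slide": [-0.036, 0.004, 0.0], "spin": 0.2}, {"slide": [-0.036, 0.004, 0.0], "spin": 0.2}, {"slide": [-0.036, 0.004, 0.0], "spin": 0.2}, {"slide": [-0.036, 0.004, 0.0], "spin": 0.2}, {"slide": [-0.036, 0.005, 0.0], "spin": 0.2}, {"slide": [-0.036, 0.005, 0.0], "spin": 0.2}, {"slide": [-0.036, 0.005, 0.0], "spin": 0.2}]
[{"slide": [-0.036, 0.005, 0.0], "spin": 0.2}, {"slide": [-0.036, 0.005, 0.0], "spin": 0.2}]
```

View pics/w27.png

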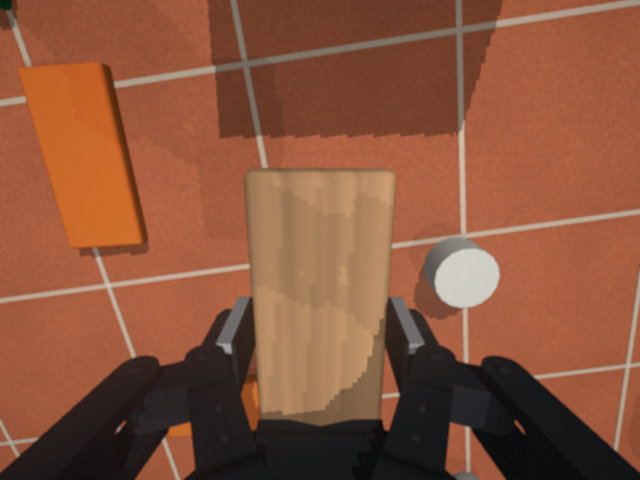

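Request:
{"api": "servo_tool", "payload": {
  "increments": [
    {"slide":[-0.037,0.004,0.0],"spin":0.2},
    {"slide":[-0.036,0.004,0.0],"spin":0.2},
    {"slide":[-0.036,0.004,0.0],"spin":0.2},
    {"slide":[-0.036,0.004,0.0],"spin":0.2},
    {"slide":[-0.036,0.004,0.0],"spin":0.2},
    {"slide":[-0.036,0.005,0.0],"spin":0.2},
    {"slide":[-0.036,0.005,0.0],"spin":0.2},
    {"slide":[-0.036,0.005,0.0],"spin":0.2}
  ]
}}

```text
clock: 39.1
position: [0.4531, -0.1207, 0.1261]
ee_rot: [-0.001, 0.765, 0.644, -0.001]
contact_force: [1.2, 0.9, -0.9]
width: 0.0562
```

Request:
{"api": "servo_tool", "payload": {
  "increments": [
    {"slide":[-0.036,0.005,0.0],"spin":0.2},
    {"slide":[-0.036,0.005,0.0],"spin":0.2},
    {"slide":[0,0,0],"spin":0},
    {"slide":[0,0,0],"spin":0},
    {"slide":[0,0,0],"spin":0}
  ]
}}

```text
clock: 39.6
position: [0.4511, -0.191, 0.1266]
ee_rot: [-0.001, 0.767, 0.641, -0.0]
contact_force: [0.1, -0.1, -1.0]
width: 0.0561
```

```bash
python3 -c "
from h import *
im,C=snap('wrist','w28')
x,y=tgt(.4546,-.1960,80.1,-.0005,.0001)
go(x,y,.0475,yw=80.1)
"
```

```text
pos [ 0.4513 -0.1909  0.1269] yaw 79.8 tool delta mm [-4.1  4.2 79.4] spin -0.3 q6 -0.37 t 39.6 w 0.0557 tilt [-0.002  0.001 -1.   ]
```

View pics/w28.png

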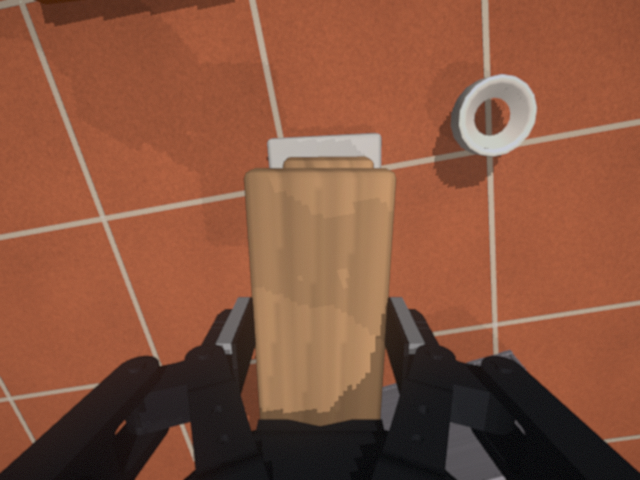

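Request:
{"api": "servo_tool", "payload": {
  "increments": [
    {"slide":[-0.004,0.003,0.02],"spin":-0.3},
    {"slide":[0,0,0.025],"spin":0},
    {"slide":[0,0,0.02],"spin":0},
    {"slide":[0,0,0.007],"spin":0},
    {"slide":[0,0,0],"spin":0},
    {"slide":[0,0,0],"spin":0}
  ]
}}

```text
clock: 40.25
position: [0.4549, -0.1966, 0.0563]
ee_rot: [0.001, 0.765, 0.644, 0.0]
contact_force: [-0.3, -0.2, -2.3]
width: 0.0562
```

```bash
python3 -c "
from h import *
x,y=tgt(.4546,-.1960,80.1,-.0005,.0001)
go(x,y,.0475,yw=80.1)
"
```

```text
pos [ 0.4549 -0.1966  0.0563] yaw 80.1 tool delta mm [ 1.1 -0.5  8.8] spin 0.0 q6 -0.38 t 40.2 w 0.0562 tilt [ 0.001 -0.001 -1.   ]
```

Request:
{"api": "servo_tool", "payload": {
  "increments": [
    {"slide":[0.001,0,0.004],"spin":0},
    {"slide":[0,0,0.003],"spin":0},
    {"slide":[0,0,0],"spin":0},
    {"slide":[0,0,0],"spin":0}
  ]
}}

```text
clock: 40.65
position: [0.4545, -0.1959, 0.0488]
ee_rot: [0.0, 0.766, 0.643, 0.0]
contact_force: [0.1, 0.1, -0.5]
width: 0.0563
```

```bash
python3 -c "
from h import *
x,y=tgt(.4546,-.1960,80.1,-.0005,.0001)
go(x,y,.0475,yw=80.1)
im,C=snap('wrist','w29',(235,155,405,255),4.7)
"
```

```text
pos [ 0.4545 -0.1959  0.0488] yaw 80.1 tool delta mm [0.5 0.1 1.3] spin -0.0 q6 -0.37 t 40.6 w 0.0563 tilt [ 0. -0. -1.]
```

View pics/w29.png

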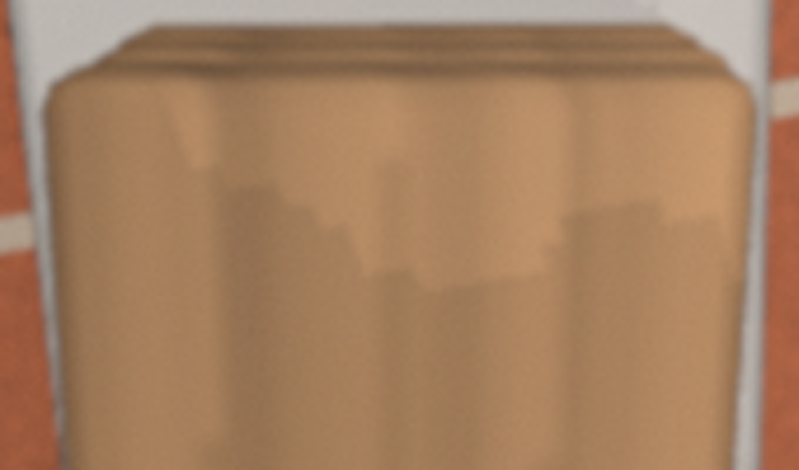

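Request:
{"api": "servo_tool", "payload": {
  "increments": [
    {"slide":[0.0005,0.0005,0],"spin":0},
    {"slide":[0,0,0],"spin":0},
    {"slide":[0,0,0.0015],"spin":0},
    {"slide":[0,0,0.0005],"spin":0},
    {"slide":[0,0,0],"spin":0}
  ],
  "newtons": 25
}}

```text
clock: 41.2
position: [0.4552, -0.1956, 0.0473]
ee_rot: [0.0, 0.766, 0.643, 0.0]
contact_force: [-1.8, 0.5, 5.8]
width: 0.0563
```

```bash
python3 -c "
from h import *
x,y=tgt(.4546,-.1960,80.1,-.0005,.0001)
go(x,y,.0475,yw=80.1); print(manip.get_state()['contact_force'])
im,C=snap('wrist','w30',(235,155,405,255),4.7)
"
```

```text
pos [ 0.4552 -0.1956  0.0473] yaw 80.1 tool delta mm [ 0.  -0.6 -0.2] spin -0.0 q6 -0.37 t 41.2 w 0.0563 tilt [ 0.001 -0.    -1.   ]
[-1.75955379  0.45355203  5.78528085]
```

View pics/w30.png

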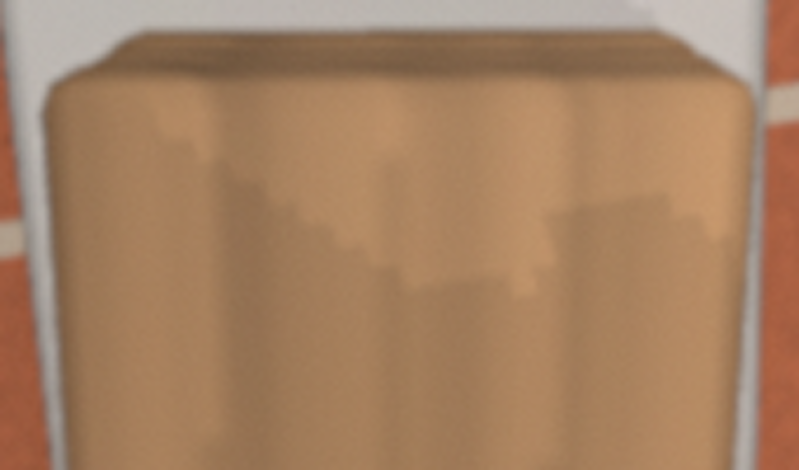

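Stacked edges run on smoothly (base edge 138–660, centre ≈399; top board's centre ≈400). In contact with 6 N, so release.

Request:
{"api": "servo_tool", "payload": {
  "increments": [
    {"slide":[0,0,0],"spin":0},
    {"slide":[0,0,0],"spin":0},
    {"slide":[0,0,0],"spin":0},
    {"slide":[0,0,0],"spin":0}
  ],
  "hand": 1
}}

```text
clock: 41.65
position: [0.455, -0.1955, 0.0465]
ee_rot: [-0.0, 0.766, 0.643, -0.0]
contact_force: [0.1, -0.0, 0.1]
width: 0.0853
```

Request:
{"api": "servo_tool", "payload": {
  "increments": [
    {"slide":[0,0,-0.015],"spin":0},
    {"slide":[0,0,-0.035],"spin":0},
    {"slide":[0,0,-0.045],"spin":0},
    {"slide":[0,0,-0.045],"spin":0},
    {"slide":[0,0,-0.04],"spin":0},
    {"slide":[0,0,0],"spin":0},
    {"slide":[0,0,0],"spin":0}
  ]
}}

```text
clock: 42.35
position: [0.4552, -0.1956, 0.2273]
ee_rot: [0.001, 0.766, 0.643, 0.0]
contact_force: [-0.6, 0.3, -1.3]
width: 0.0853
```

```bash
python3 -c "
from h import *
im,C=snap('wrist','w31',(210,100,430,310),2.8)
board(im,C,.058,(320,205))
snap('top','t31'); snap('side','s31')
"
```

```text
board c [ 454.27 -195.58] ang 80.12 grow -0.56 rms 0.53 minrect [130.8  57.5]
   in tool:  [-5.7000e-01  1.4000e-01  1.6794e+02] ang-yaw 0.04
```

View pics/w31.png

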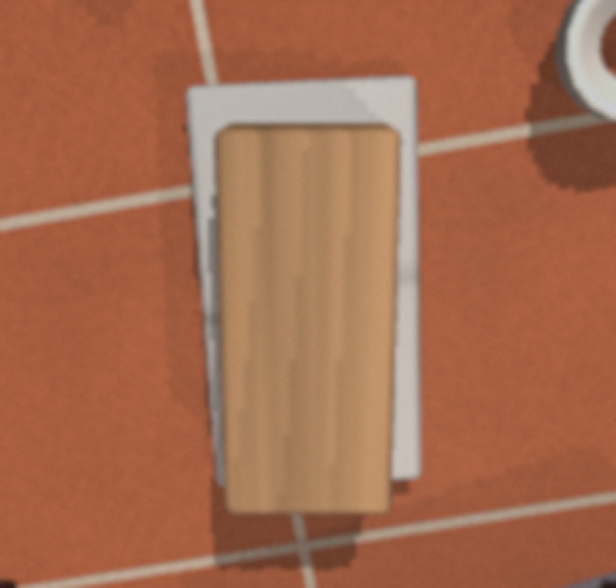

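View pics/t31.png

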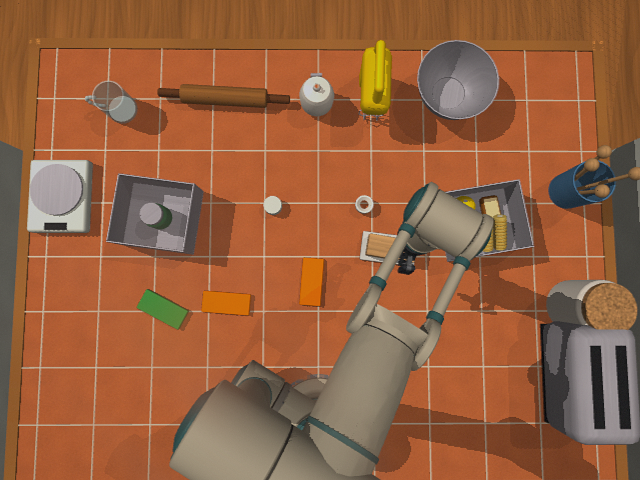

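View pics/s31.png

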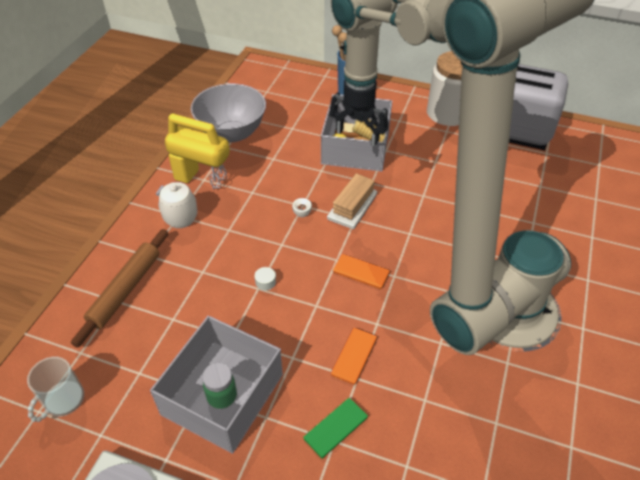

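```bash
python3 -c "
from h import *
print(manip.get_state()['contact_force'],manip.get_state()['clock']); print(manip.sign_off())"
```

```text
[-0.28190324  0.52023196 -0.17634441] 42.5
the job is handed in; nothing more can be done
None
```

The job is done and handed in at about 42.5 s; the hand-in gave no verdict.

- **Scraps:** Four were present: one lemon half, one bread heel and two corn cob ends. All are in the right-hand caddy with the grapefruit. I saw no other scraps in any view, and nothing but the jar in the recycling caddy.
- **Boards:** Both wooden boards are stacked on the slab's board. By the wrist camera, board_a was within about 0.3 mm of the base board and 0.2° in angle. Board_b was within about 0.7 mm and 0.1°. I measured each board's position from above just after placing it. The last side picture shows the pile standing evenly.
- **Everything else:** The orange and green look-alikes, timer and salt dish are where they were. No check failed, and after the last release the gripper was clear of everything.

When I released the heel, the gripper lightly touched something in the caddy, probably the wall, at about 6 N; it moved nothing.

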